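# Nest the clay pots in the caddy and hang it on the swinging hook

### The job

Nest all the small clay pots standing loose on the bench, upright and one inside the other, into a single stack on the round seat of the pot caddy. Then touch the swinging hook of the stand to bring it to rest, so that it hangs still and untouched for a couple of seconds, and after that lift the loaded caddy by its wooden grip and hang it by its wire bar in the hook, steady and let go. Leave the roll of tape and the tin where they are.

Things in the scene. Friction and masses are not known exactly. Their poses are not given: they have to be found in the camera images.
- clay_0: clay pot, 50 mm tall, 60 g, heavy foot; one of 2 to 4 alike, standing upright. Origin: centre of its underside, z up its axis. Collar (62 mm outside diameter, vertical) 30 to 50 mm above the origin; below it the body tapers from 48 to 34 mm at the foot. Mouth 53 mm wide. Nested, each pot stands 20 mm above the one below, collar on rim; any order
- clay_1: clay pot, 50 mm tall, 60 g, heavy foot; one of 2 to 4 alike, standing upright. Origin: centre of its underside, z up its axis. Collar (62 mm outside diameter, vertical) 30 to 50 mm above the origin; below it the body tapers from 48 to 34 mm at the foot. Mouth 53 mm wide. Nested, each pot stands 20 mm above the one below, collar on rim; any order
- clay_2: clay pot, 50 mm tall, 60 g, heavy foot; one of 2 to 4 alike, standing upright. Origin: centre of its underside, z up its axis. Collar (62 mm outside diameter, vertical) 30 to 50 mm above the origin; below it the body tapers from 48 to 34 mm at the foot. Mouth 53 mm wide. Nested, each pot stands 20 mm above the one below, collar on rim; any order
- clay_3: clay pot, 50 mm tall, 60 g, heavy foot; one of 2 to 4 alike, standing upright. Origin: centre of its underside, z up its axis. Collar (62 mm outside diameter, vertical) 30 to 50 mm above the origin; below it the body tapers from 48 to 34 mm at the foot. Mouth 53 mm wide. Nested, each pot stands 20 mm above the one below, collar on rim; any order
- caddy: loose steel caddy, about 220 g. Origin: underside, below the centre of its round seat; x points to its back. Base plate 90 mm wide, 6 mm thick, x -112 to +70 mm. Seat: cup 22 mm high, 43 mm wide inside (51 at its mouth), in which the first pot's foot stands 6 mm above the origin. At the back (x = 62 mm) stands a wire arch, 8 mm thick: uprights at y = -30 and +30 mm, bar on top at z = 125 mm
- caddy_grip (a point): centre of the caddy's wooden grip, an upright post 12 mm thick in the caddy's x and 28 mm wide in y; 100 mm in front of the seat's axis (caddy x = -100 mm), 90 mm above the caddy's underside; the post ends 18 mm above this point
- caddy_bar (a point): middle of the caddy's horizontal wire bar (along caddy y, 8 mm thick, 52 mm free between the uprights); 162 mm behind the grip; axes as the caddy's
- hook_rest (a point): fixed point of the grey stand (395 mm tall, foot 150 x 150 x 12 mm): where the hook's saddle point lies when the hook hangs plumb; 224 mm above the bench. Axes are the stand's: -x is its front. The hook turns on a pin along the stand's x axis, 136 mm above this point; the stand's head ends 100 mm behind this point, its foot 56 mm behind it
- hook_saddle (a point): where the centre of the caddy's bar lies when hung; moves with the hook. Hook: 8 mm round bar; shank down from the pin 76 mm behind this point, arm forward to it (upper side 4 mm below it), upturned tip. To hang: bring the bar over the tip from the front and lower it, the tip between the uprights; the caddy then leans forward a few degrees
- hook_tip (a point): top end of the hook's upturned tip, 22 mm above the saddle point and 18 mm in front of it at rest; moves with the hook
- hook_plate (a point): centre of the front face of the hook's steel plate, 80 mm wide in the stand's y, 66 mm tall, 6 mm thick, hanging below the arm: 10 mm behind and 45 mm below the saddle point at rest. The caddy's uprights lean on it when hung. Its side edges are the place to touch the hook
- hook (a joint): swing angle of the hook, rad: 0 hangs plumb, positive when its lower end is on the stand's +y side. It swings freely sideways, almost undamped (period about 0.9 s, up to 0.4 rad) for minutes unless touched; it cannot tilt forward or back
- tape: roll of grey tape, 101 mm wide, 48 mm high, lying flat; a bystander
- tin_powder: round tin, 75 mm wide, 58 mm high; a bystander
Mind the look-alikes: they are no part of the job. Leave any green or purple look-alike of the clay_2 alone.

How it is judged (in metres and radians):
On the way, in this order (a step that is already met when the one before it is completed fails the run):
1. all pots present stand upright, nested in one stack on the seat of the caddy on the bench, let go (x of clay_0 in the frame of caddy between -0.012 and 0.012 m and y of clay_0 in the frame of caddy between -0.012 and 0.012 m and z of each of clay_0, clay_1, clay_2, clay_3 in the frame of caddy below 0.0725 m and angle between each of clay_0, clay_1, clay_2, clay_3's own z axis and vertical below 0.25 rad and x of clay_1 in the frame of caddy between -0.012 and 0.012 m and y of clay_1 in the frame of caddy between -0.012 and 0.012 m and x of clay_2 in the frame of caddy between -0.012 and 0.012 m and y of clay_2 in the frame of caddy between -0.012 and 0.012 m and x of clay_3 in the frame of caddy between -0.012 and 0.012 m and y of clay_3 in the frame of caddy between -0.012 and 0.012 m and height (world z) of caddy below 0.02 m and contact force between the fingers and clay_0 below 0.05 N and contact force between the fingers and clay_1 below 0.05 N and contact force between the fingers and clay_2 below 0.05 N and contact force between the fingers and clay_3 below 0.05 N), for 0.3 s.
2. the hook hangs still (within 0.05 rad of plumb) for 1.2 s, not touched by the fingers or the caddy (value of joint hook between -0.05 and 0.05 rad and velocity of joint hook between -0.35 and 0.35 rad/s and contact force between each of the fingers, caddy and hook below 0.05 N), for 1.2 s.
3. the caddy hangs by its bar in the hook, let go (distance between caddy_bar and hook_saddle below 0.014 m and height (world z) of caddy above 0.06 m and angle between caddy's own z axis and vertical below 0.25 rad and contact force between the fingers and caddy below 0.05 N), for 0.3 s.
At the end, for the whole second after the job is handed in: The caddy hangs by its bar in the hook (bar within 14 mm of the saddle, leaning under 0.25 rad), let go and nearly still (under 0.12 m/s, hook within 0.2 rad of plumb), all pots present nested upright in one stack on its seat, each within 12 mm of the seat axis (all of step 3 and x of clay_0 in the frame of caddy between -0.012 and 0.012 m and y of clay_0 in the frame of caddy between -0.012 and 0.012 m and z of each of clay_0, clay_1, clay_2, clay_3 in the frame of caddy below 0.0725 m and angle between each of clay_0, clay_1, clay_2, clay_3's own z axis and vertical below 0.25 rad and x of clay_1 in the frame of caddy between -0.012 and 0.012 m and y of clay_1 in the frame of caddy between -0.012 and 0.012 m and x of clay_2 in the frame of caddy between -0.012 and 0.012 m and y of clay_2 in the frame of caddy between -0.012 and 0.012 m and x of clay_3 in the frame of caddy between -0.012 and 0.012 m and y of clay_3 in the frame of caddy between -0.012 and 0.012 m and value of joint hook between -0.2 and 0.2 rad and linear speed of caddy below 0.12 m/s); the robot touches nothing.
It fails at once if the tape or the tin is shifted by more than 30 mm (distance of any of tape, tin_powder from where it was at the start of the episode above 0.03 m).
Of clay_0, clay_1, clay_2, clay_3 only 2 to 4 are there at a start; the rules pass over those that are not, and their reading is None.
At some moment in a run one of clay_0, clay_1, clay_2, clay_3 may be knocked a few centimetres aside while the robot is not near it.
It also fails if it takes over 210 s, if anything falls off the work surface, if the arm or the gripper's body presses on something with over 40 N, if the wrist force passes 120 N, or if a joint passes its speed limit or range.

### The arm

A 6-joint arm with a two-finger parallel gripper is mounted at the origin on the work surface; the furniture and walls round the work are solid. World frame = base frame: x ahead of the robot, y to its left, z up, the work surface at z = 0. Lengths are in m, angles in degrees, forces in N, time in s.
With the tool pointing down it reaches from about 0.425 to 0.925 m from the base axis. Payload 12.5 kg.
Tool frame: the origin (TCP) lies midway between the tips of the shut fingers; the grasp point (between the pads) lies 19 mm behind it; z points along the fingers, y is the line along which they close (so a half turn about z gives the same grasp; the last joint's range is limited). The gripper opens to 85 mm and grips with 20 to 120 N. Pads are 22 mm wide; open, the fingers measure 114 mm over their backs; the gripper's body (76 mm by 85 mm) begins 54 mm behind the grasp point. The pads swing forward as they close: fully open they stand 13 mm farther back than shut.
Start: joints at [57.72, 28.126, 89.318, -0, 62.55, -6.05], TCP at [0.276, 0.561, 0.202] pointing down, gripper open.
Joint ranges: [-177.58, 177.58], [-47.91, 125.51], [2.72, 160], [-65.01, 245.01], [3.68, 167.84], [-153.87, 153.87]. Speed limits (degrees/s): [127.2, 127.2, 159.86, 180, 180, 180].

### API

Orientations are given as a 3x3 rotation matrix whose columns are the frame's x, y, z axes.
In Python, from cell import r, camera, get_calibration, job, models gives the robot as it stands.
- The arm moves only by the tool drive_tool, never from a script. Its argument "series" is a list of rows, each a list of 2 entries, a list of its own where there are three numbers: the shift along the tool's x, y, z in m, then the turn about the tool's z in degrees. In form: [[[dx, dy, dz], roll], ...]. A call has 1 to 5 rows; each row shifts and turns the commanded pose from where the row before left it, along the tool's axes as they then stand; what a row does not reach is not made up. A row lasts 1/10 s, in which the tool goes at most 50 mm and 8.59 degrees, less where a joint would pass 70% of its speed; a pose out of reach is approached as far as the arm can. A call is refused whole if a number of a shift passes 0.05 or a number of a turn 8.59, either way. A call with a gripper value outside its range is refused whole. "gripper" is the finger opening in m, from 0 to 0.0854, set as the call begins (left out, the last holds). The fingers move at their own pace and stop on an object; "newtons" is the grip in N (left out, the last holds). Time passes only in rows, so rows that do not move let the fingers close. It gives the time, the measured TCP pose, the force, the opening and the grip force at its end, in the units of the state.
- r.state(): the state, without advancing time (a new reading comes with each control period).
- camera(name): name is "side" or "top" or "wrist"; returns the picture (400x640x3 uint8, blue, green, red); there is no depth.
- get_calibration(name): a dict with "camera_matrix" (3x3 intrinsics, pixels), "R" (3x3) and "t" (3): a world point X has camera coordinates R X + t. Camera axes: x right, y down, z forward; pixel columns grow to the right and rows downward; lengths in m; the calibration is good to about 2 mm. A picture is of the moment at which its call begins: read the wrist's pose just before it. get_calibration takes no time and is no camera call; for the wrist camera it gives the pose at the moment of the call.
- job.close_job(): hands the job in; it is judged then, once.
Trained networks look in the newest picture that a camera, given by its name, has taken for a name from the list of things; names that differ only in an ending like _2 or _b are one class to them, and where a whole thing is asked for, a point or a joint stands for the part that bears it (a point fixed in the world has none). Each returns a list of dicts, best first, with "score" (0 to 1); they miss things now and then, are a little off and sometimes report something else, mostly with a low value. They report only what shows in the picture. A call takes as long as a camera call. They do not tell look-alikes from the thing itself.
- models.search_frame(camera, name): "uv" ([column, row] in pixels, amid what is visible of it).
The state is a dict: "time_s": time; "joints": joint angles; "joint_velocities": joint speeds; "joint_efforts": joint torques, N m; "tcp_pos": TCP position; "ee_rot": TCP orientation; "contact_force": force on the tool from outside, world axes, zero at the start; "moment": the same for the moment, N m; "grip_width": finger opening in m; "grip_force": force on a finger pad.
Only numpy, scipy, OpenCV 4.12 (cv2) and the standard library are available. Lean on these libraries where they do the work, as an engineer would, in place of code of your own. Each camera call takes 0.05 s, during which the arm holds its last target. There are 200 camera calls.

## Working session

There is one attempt and no reset: what is moved stays moved. The work goes in short steps, Python scripts to look and compute and a tool call to move; the robot and the scene stay as the last step left them, time stands still between calls to the robot, and variables do not carry over. Pictures are saved under pics/ and viewed, at most 14 in all, crops included, and the job is handed in when it is done.

Besides the shell and the picture viewer there is one more tool, called as name(argument=value, ...), one argument or row to a line, values as JSON. drive_tool: Moves the arm, as the interface text tells. Its arguments: {"type":"object","properties":{"series":{"type":"array"},"gripper":{"type":"number"},"newtons":{"type":"number"}},"required":["series"]}

```bash
mkdir -p pics; ls; cat > h.py <<'E'
import numpy as np, cv2
from cell import r, camera, get_calibration, job, models
def ray(cal,uv):
    K=np.array(cal["camera_matrix"]);R=np.array(cal["R"]);t=np.array(cal["t"])
    d=R.T@np.linalg.solve(K,[uv[0],uv[1],1.]);return -R.T@t,d
def onz(cal,uv,z):
    c,d=ray(cal,uv);return c+d*(z-c[2])/d[2]
def proj(cal,X):
    p=np.array(cal["R"])@np.array(X)+np.array(cal["t"]);p=np.array(cal["camera_matrix"])@p;return p[:2]/p[2]
E
python3 - <<'E'
from h import *
for n in ("top","side"):
    im=camera(n);cv2.imwrite(f"pics/{n}0.png",im)
    cal=get_calibration(n);c,_=ray(cal,(0,0));print(n,c.round(3),np.array(cal["R"]).round(2).tolist(),cal["camera_matrix"])
    for k in ("clay_0","caddy","caddy_grip","caddy_bar","hook","hook_plate","hook_tip","tape","tin_powder"):
        print(k,[(np.round(d["uv"]).tolist(),round(d["score"],2),onz(cal,d["uv"],0.04).round(3).tolist()) for d in models.search_frame(n,k)][:6])
print(r.state())
E
```

```text
pics
top [ 0.411 -0.05   1.927] [[-0.02, -1.0, -0.01], [-1.0, 0.02, -0.08], [0.08, 0.01, -1.0]] [[479.02642427   0.         323.37087011]
 [  0.         479.02642427 194.96498355]
 [  0.           0.           1.        ]]
clay_0 [([302.0, 192.0], 0.76, [0.572, 0.046, 0.04]), ([409.0, 231.0], 0.73, [0.408, -0.37, 0.04]), ([372.0, 214.0], 0.69, [0.479, -0.229, 0.04]), ([309.0, 228.0], 0.63, [0.433, 0.021, 0.04]), ([331.0, 186.0], 0.57, [0.596, -0.07, 0.04]), ([374.0, 149.0], 0.51, [0.737, -0.247, 0.04])]
caddy [([274.0, 200.0], 0.8, [0.543, 0.157, 0.04])]
caddy_grip [([274.0, 196.0], 0.81, [0.562, 0.155, 0.04])]
caddy_bar [([272.0, 201.0], 0.6, [0.542, 0.166, 0.04])]
hook [([375.0, 150.0], 0.77, [0.733, -0.248, 0.04])]
hook_plate [([373.0, 146.0], 0.47, [0.752, -0.242, 0.04])]
hook_tip [([372.0, 138.0], 0.7, [0.781, -0.238, 0.04]), ([224.0, 163.0], 0.51, [0.699, 0.355, 0.04])]
tape [([358.0, 185.0], 0.51, [0.596, -0.177, 0.04])]
tin_powder [([226.0, 167.0], 0.55, [0.681, 0.343, 0.04]), ([402.0, 209.0], 0.15, [0.498, -0.345, 0.04])]
side [ 0.389 -1.097  0.664] [[0.99, -0.11, 0.02], [-0
[... 1146 characters left out ...]
02543e+01, -6.05022369e+00]), 'joint_velocities': array([-0.02186455,  0.00040361,  0.02698676, -0.04764978,  0.03542161,
       -0.00644272]), 'joint_efforts': array([-1.08936660e-03, -6.18306899e+01, -2.61835617e+01, -1.36332269e-04,
        4.75678353e-04,  2.56769061e-05]), 'tcp_pos': array([0.27621522, 0.5606849 , 0.20243854]), 'ee_rot': array([[-8.97038401e-01,  4.41952602e-01,  6.34985043e-05],
       [ 4.41952606e-01,  8.97038396e-01,  9.63757496e-05],
       [-1.43670832e-05,  1.14516078e-04, -9.99999993e-01]]), 'contact_force': array([0.2474912 , 0.09359598, 0.35125548]), 'moment': array([-0.02889434, -0.05949117,  0.02128453]), 'grip_force': 0.0, 'grip_width': 0.08546252189962278}
```

```bash
python3 - <<'E'
import cv2
im=cv2.imread("pics/top0.png");c=im[110:260,200:440];cv2.imwrite("pics/top0c.png",cv2.resize(c,(800,500),interpolation=cv2.INTER_CUBIC))
im=cv2.imread("pics/side0.png");c=im[130:370,200:500];cv2.imwrite("pics/side0c.png",cv2.resize(c,(750,600),interpolation=cv2.INTER_CUBIC))
E
```

```text
(no output)
```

View pics/top0c.png

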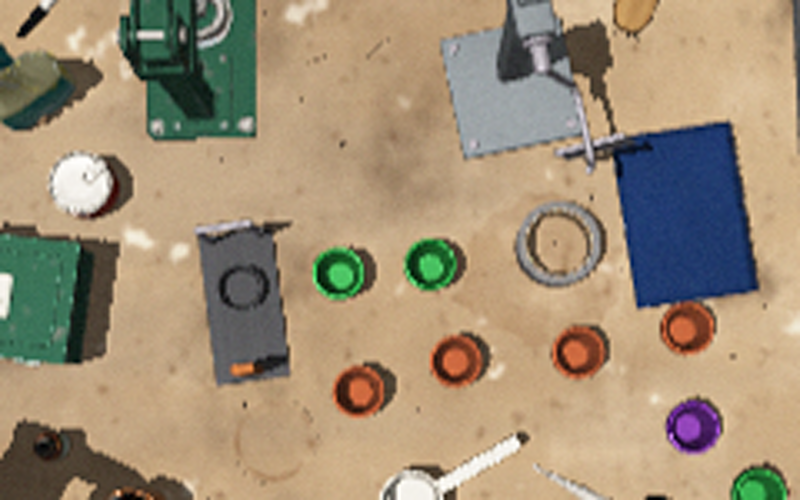

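View pics/side0c.png

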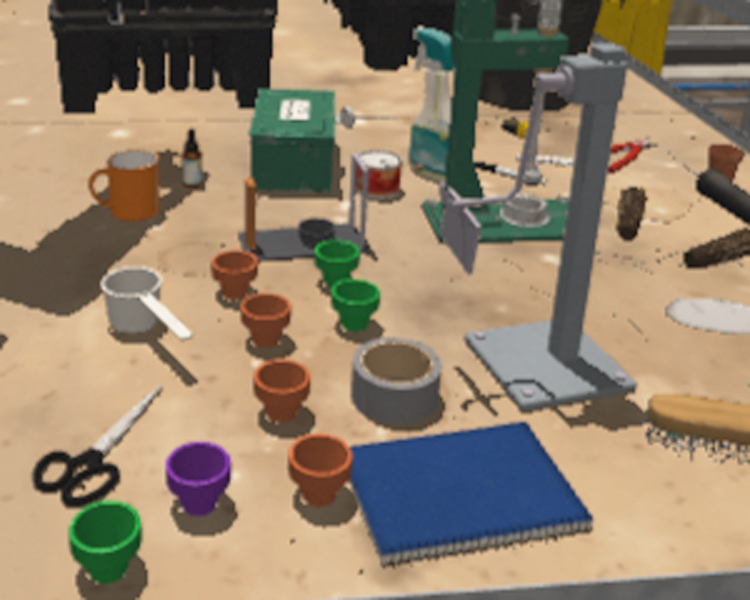

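The top view shows four terracotta pots at crop pixels (361,390), (459,360), (580,351) and (688,327). The green and purple ones are look-alikes. The caddy seat is at (245,287), the caddy's grip points towards the robot, and the grey stand's hook is at (590,150). Next I'll refine these by colour.

```bash
cat >> h.py <<'E'
def pots(im,cal):
    hsv=cv2.cvtColor(im,cv2.COLOR_BGR2HSV)
    m=cv2.inRange(hsv,(3,130,60),(14,255,255));m=cv2.morphologyEx(m,cv2.MORPH_CLOSE,np.ones((5,5)))
    o=[]
    for c in cv2.findContours(m,cv2.RETR_EXTERNAL,cv2.CHAIN_APPROX_NONE)[0]:
        if cv2.contourArea(c)<50: continue
        (u,v),s,_=cv2.minAreaRect(c)
        X=onz(cal,(u,v),0.045); o.append((np.round((u,v),1).tolist(),np.round(s,1).tolist(),X.round(4).tolist(),round(float(np.hypot(*X[:2])),3)))
    return o
E
python3 - <<'E'
from h import *
cal=get_calibration("top");im=cv2.imread("pics/top0.png")
for p in pots(im,cal): print(p)
a=cv2.resize(im[105:165,325:390],(650,600),interpolation=cv2.INTER_CUBIC)
b=cv2.resize(im[165:230,250:300],(462,600),interpolation=cv2.INTER_CUBIC)
cv2.imwrite("pics/stand.png",a);cv2.imwrite("pics/caddy.png",b)
hsv=cv2.cvtColor(im,cv2.COLOR_BGR2HSV)
E
```

```text
([244.0, 269.2], [28.2, 16.1], [0.2766, 0.2774, 0.045], 0.392)
([307.5, 227.0], [14.0, 15.0], [0.4347, 0.0261, 0.045], 0.436)
([336.8, 217.8], [14.8, 15.6], [0.4682, -0.0895, 0.045], 0.477)
([373.2, 215.2], [14.8, 15.6], [0.4745, -0.233, 0.045], 0.529)
([405.5, 208.5], [15.0, 15.0], [0.4979, -0.3604, 0.045], 0.615)
([219.0, 14.5], [15.0, 14.0], [1.3062, 0.3676, 0.045], 1.357)
```

View pics/stand.png

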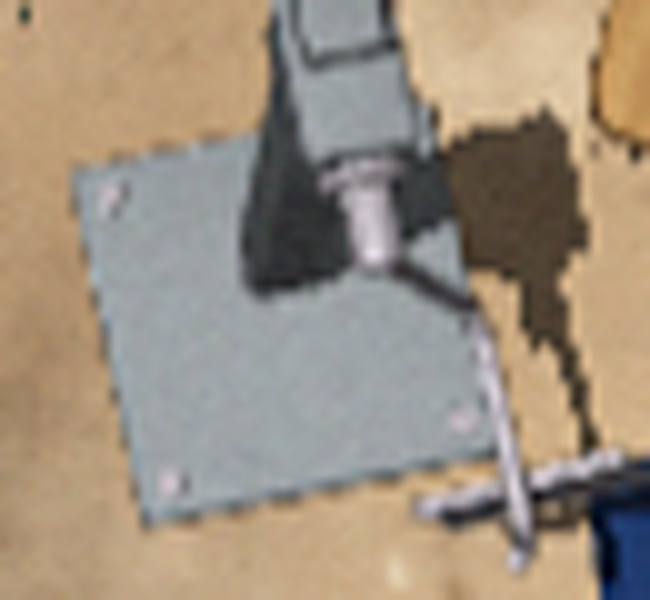

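View pics/caddy.png

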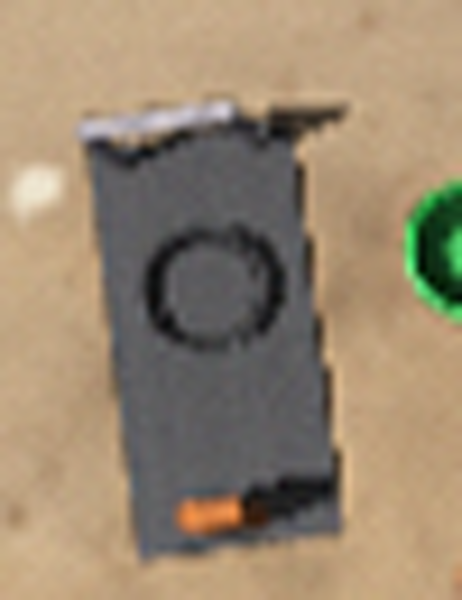

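The stand crop shows the foot's corners at (75,175), (147,522) and (500,457). The caddy crop shows the seat ring at (215,290), the grip top at (210,513) and the bar from (80,130) to (235,110).

```bash
python3 - <<'E'
from h import *
cal=get_calibration("top")
s=lambda u,v,z: onz(cal,(325+(u)/10-.45,105+v/10-.45),z)
c=lambda u,v,z: onz(cal,(250+u/9.24-.45,165+v/9.23-.45),z)
bl,fl,fr=s(75,175,.012),s(147,522,.012),s(500,457,.012)
print(bl,fl,fr,np.linalg.norm(bl-fl),np.linalg.norm(fr-fl))
x=(bl-fl);y=fl-fr
a=[np.degrees(np.arctan2(x[1],x[0])),np.degrees(np.arctan2(-y[0],y[1]))];print("stand yaw",a)
th=np.radians(np.mean(a));X=np.array([np.cos(th),np.sin(th)])
print("hook_rest",(fl+fr)[:2]/2-.056*X, ((bl+fr)/2)[:2]-(.056+.075)*X)
ring,post,b1,b2=c(215,290,.028),c(210,513,.108),c(80,130,.129),c(235,110,.129)
bar=(b1+b2)/2
print("ring",ring,"post",post,"bar",bar,np.linalg.norm((ring-post)[:2]),np.linalg.norm((bar-post)[:2]))
d=bar-post;e=b1-b2;print("yaw",np.degrees(np.arctan2(d[1],d[0])),np.degrees(np.arctan2(-e[0],e[1])))
d=ring-post;print(np.degrees(np.arctan2(d[1],d[0])))
E
```

```text
[ 0.8577459  -0.08139956  0.012     ] [ 0.71486961 -0.10679749  0.012     ] [ 0.73773035 -0.24995646  0.012     ] 0.14511612225037962 0.14497276997411562
stand yaw [np.float64(10.079704806632405), np.float64(9.07283366926057)]
hook_rest [ 0.67108034 -0.18769316] [ 0.66856361 -0.18747122]
ring [0.56153203 0.16216912 0.028     ] post [0.4632215 0.1567652 0.108    ] bar [0.62392111 0.17332397 0.129     ] 0.09845893884732623 0.16155047407448378
yaw 5.883096434687624 5.9692972869905105
3.1462649880085394
```

drive_tool(
  series=[
    [[0,0,0],-8.05],
    [[0,0,0],-8.05],
    [[0,0,0],-8.05],
    [[0,0,0],-8.05],
    [[0,0,0],0],
  ],
)

```text
time_s: 1.5
tcp_pos: [0.2762, 0.5607, 0.2024]
ee_rot: [[-0.994, -0.106, 0.0], [-0.106, 0.994, 0.0], [-0.0, 0.0, -1.0]]
contact_force: [-0.1, -0.0, -0.3]
grip_width: 0.0857
grip_force: 0.0
```

drive_tool(
  series=[
    [[-0.0157,-0.0464,0.004],0],
    [[-0.0157,-0.0464,0.004],0],
    [[-0.0157,-0.0464,0.004],0],
    [[-0.0157,-0.0464,0.004],0],
    [[-0.0157,-0.0464,0.004],0],
  ],
)

```text
time_s: 2.0
tcp_pos: [0.3789, 0.3364, 0.1825]
ee_rot: [[-0.995, -0.1, 0.001], [-0.1, 0.995, 0.0], [-0.001, 0.0, -1.0]]
contact_force: [1.4, -0.3, 0.3]
grip_width: 0.0853
grip_force: 0.0
```

drive_tool(
  series=[
    [[-0.0157,-0.0464,0.004],0],
    [[-0.0157,-0.0464,0.004],0],
    [[-0.0157,-0.0464,0.004],0],
    [[-0.0157,-0.0464,0.004],0],
    [[0,0,0],0],
  ],
)

```text
time_s: 2.5
tcp_pos: [0.4621, 0.1558, 0.1661]
ee_rot: [[-0.996, -0.094, 0.0], [-0.094, 0.996, -0.0], [-0.0, -0.0, -1.0]]
contact_force: [0.3, -0.1, -0.5]
grip_width: 0.0855
grip_force: 0.0
```

```bash
cat >> h.py <<'E'
def go(x,y,z):
    s=r.state();R=np.array(s["ee_rot"]);d=R.T@(np.array([x,y,z])-s["tcp_pos"])
    print("shift",d.round(4),"yaw_y",round(float(np.degrees(np.arctan2(R[1,1],R[0,1]))),2),"tilt",R[:,2].round(4),"t",round(s["time_s"],2))
E
python3 - <<'E'
from h import *
s=r.state();print(s["tcp_pos"],s["contact_force"])
im=camera("wrist");cal=get_calibration("wrist");cv2.imwrite("pics/w0.png",im);print(ray(cal,(320,200)),np.array(cal["R"]).round(2))
for k in("caddy","caddy_grip","caddy_bar"):print(k,models.search_frame("wrist",k)[:2])
im=camera("top")
for p in pots(im,get_calibration("top")): print(p)
go(.4347,.0261,.1)
E
```

```text
[0.46213958 0.15575692 0.16610371] [ 0.34236703 -0.09443013 -0.54128944]
(array([0.38311073, 0.15152659, 0.33883751]), array([ 0.31915644,  0.03793399, -0.94716079])) [[-0.09  1.   -0.  ]
 [ 0.95  0.09  0.3 ]
 [ 0.3   0.03 -0.95]]
caddy []
caddy_grip [{'uv': [318.7, 230.2], 'score': 0.81}]
caddy_bar [{'uv': [316.6, 228.5], 'score': 0.57}, {'uv': [72.0, 161.3], 'score': 0.47}]
([307.0, 227.0], [14.0, 14.0], [0.4348, 0.0281, 0.045], 0.436)
([336.2, 217.9], [15.2, 15.7], [0.4677, -0.0873, 0.045], 0.476)
([373.5, 215.5], [15.0, 15.0], [0.4735, -0.234, 0.045], 0.528)
([405.5, 208.5], [15.0, 15.0], [0.4979, -0.3604, 0.045], 0.615)
([219.0, 14.0], [14.0, 14.0], [1.3083, 0.3676, 0.045], 1.359)
shift [ 0.039  -0.1316  0.0665] yaw_y 95.97 tilt [ 2.e-04  2.e-04 -1.e+00] t 2.75
```

View pics/w0.png

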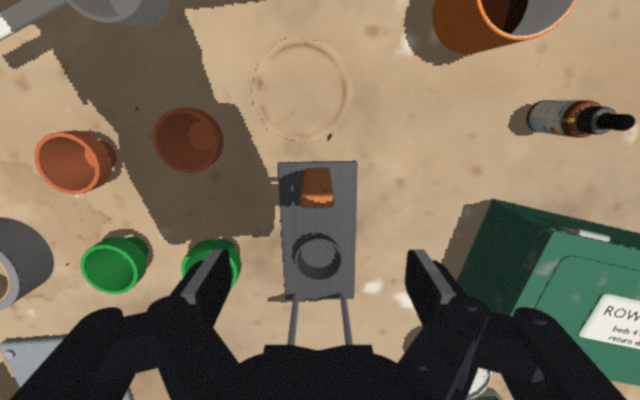

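The wrist view shows the caddy nearly straight: plate corners (278,163), (356,161) and (354,297), ring at (318,257), grip top at (319,202). Pots are unmoved.

```bash
python3 - <<'E'
from h import *
cal=get_calibration("wrist")
for n,u,v,z in (("ring",318,256,.028),("post",319,202,.108),("c1",278,163,.006),("c2",356,161,.006),("c3",354,297,.006),("c4",285,300,.006)):print(n,onz(cal,(u,v),z).round(4))
E
```

```text
ring [0.5549 0.1725 0.028 ]
post [0.4614 0.1635 0.108 ]
c1 [0.4553 0.117  0.006 ]
c2 [0.4439 0.2037 0.006 ]
c3 [0.6218 0.2266 0.006 ]
c4 [0.6357 0.1377 0.006 ]
```

drive_tool(
  series=[
    [[0.01,-0.033,0.015],0],
    [[0.01,-0.033,0.015],0],
    [[0.01,-0.033,0.015],0],
    [[0.009,-0.0316,0.015],0],
    [[0,0,0.006],0],
  ],
)

```text
time_s: 3.25
tcp_pos: [0.434, 0.025, 0.0996]
ee_rot: [[-0.995, -0.102, -0.001], [-0.102, 0.995, 0.0], [0.001, 0.0, -1.0]]
contact_force: [1.1, -0.1, 0.0]
grip_width: 0.0855
grip_force: 0.0
```

```bash
python3 - <<'E'
from h import *
im=camera("wrist");cal=get_calibration("wrist");
for p in pots(im,cal): print(p)
go(.4347,.0271,.022)
E
```

```text
([482.9, 267.4], [119.8, 36.2], [0.4789, 0.1739, 0.045], 0.51)
([175.9, 225.0], [74.6, 81.9], [0.4661, -0.0858, 0.045], 0.474)
([29.5, 215.5], [75.0, 59.0], [0.4697, -0.203, 0.045], 0.512)
([319.5, 201.3], [76.6, 76.5], [0.4338, 0.0287, 0.045], 0.435)
([626.0, 54.5], [87.0, 26.0], [0.306, 0.2276, 0.045], 0.381)
shift [-0.0006  0.0009  0.0773] yaw_y 95.88 tilt [-1.6e-03  3.0e-04 -1.0e+00] t 3.3
```

drive_tool(
  series=[
    [[0,0.0017,0.02],0],
    [[0,0,0.02],0],
    [[0,0,0.02],0],
    [[0,0,0.0165],0],
    [[0,0,0],0],
  ],
)

```text
time_s: 3.8
tcp_pos: [0.4344, 0.0294, 0.0228]
ee_rot: [[-0.994, -0.106, -0.002], [-0.106, 0.994, 0.0], [0.002, 0.001, -1.0]]
contact_force: [0.5, -0.2, -0.2]
grip_width: 0.0854
grip_force: 0.0
```

drive_tool(
  series=[
    [[0,0,0],0],
    [[0,0,0],0],
    [[0,0,0],0],
    [[0,0,0],0],
    [[0,0,0],0],
  ],
  gripper=0.05,
  newtons=30,
)

```text
time_s: 4.3
tcp_pos: [0.435, 0.0278, 0.0243]
ee_rot: [[-0.995, -0.104, 0.001], [-0.104, 0.995, 0.0], [-0.001, -0.0, -1.0]]
contact_force: [-0.1, -0.8, -0.4]
grip_width: 0.0499
grip_force: 0.0
```

drive_tool(
  series=[
    [[0,0,-0.02],0],
    [[0,0,-0.04],0],
    [[0,0,-0.04],0],
    [[0,0,-0.03],0],
    [[0,0,0],0],
  ],
)

```text
time_s: 4.8
tcp_pos: [0.4363, 0.0276, 0.1573]
ee_rot: [[-0.995, -0.104, 0.007], [-0.104, 0.995, -0.001], [-0.007, -0.001, -1.0]]
contact_force: [0.1, 0.7, -0.0]
grip_width: 0.05
grip_force: 0.0
```

```bash
python3 - <<'E'
from h import *
im=camera("wrist");cal=get_calibration("wrist");cv2.imwrite("pics/w1.png",im)
go(.5615,.171,.16)
print(models.search_frame("wrist","caddy_grip"))
E
```

```text
shift [-0.1403  0.1295 -0.0041] yaw_y 95.96 tilt [ 4.e-03 -3.e-04 -1.e+00] t 4.85
[{'uv': [429.9, 236.1], 'score': 0.84}]
```

View pics/w1.png

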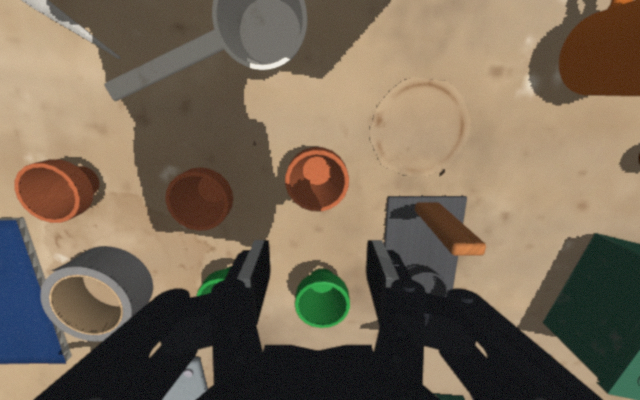

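The pot is still upright at (317,180) and the fingers closed empty. Locating it again.

```bash
python3 - <<'E'
from h import *
im=cv2.imread("pics/w1.png");cal=get_calibration("wrist")
for p in pots(im,cal): print(p)
for n,u,v,z in (("foot inside",316,170,.008),("rim",317,180,.05),("c1",388,197,.006),("c2",466,197,.006)):print(n,onz(cal,(u,v),z).round(4))
ci=get_calibration("top")
for p in pots(camera("top"),ci): print(p)
s=r.state();print(s["tcp_pos"], proj(cal,s["tcp_pos"]))
E
```

```text
([448.0, 230.7], [82.1, 28.5], [0.4713, 0.1663, 0.045], 0.5)
([199.0, 198.5], [61.0, 66.0], [0.4627, -0.0858, 0.045], 0.471)
([54.3, 190.3], [81.7, 62.6], [0.4689, -0.2263, 0.045], 0.521)
([317.1, 178.9], [63.2, 62.3], [0.4307, 0.0278, 0.045], 0.432)
([599.0, 47.5], [95.0, 80.0], [0.2914, 0.2539, 0.045], 0.387)
foot inside [0.4308 0.0266 0.008 ]
rim [0.4305 0.0278 0.05  ]
c1 [0.4537 0.11   0.006 ]
c2 [0.4446 0.1968 0.006 ]
([243.5, 270.0], [26.0, 15.0], [0.2736, 0.2793, 0.045], 0.391)
([336.3, 218.0], [15.3, 15.5], [0.4674, -0.0878, 0.045], 0.476)
([373.2, 215.2], [14.8, 15.6], [0.4745, -0.233, 0.045], 0.529)
([405.5, 208.5], [15.0, 15.0], [0.4979, -0.3604, 0.045], 0.615)
([219.0, 14.5], [15.0, 14.0], [1.3062, 0.3676, 0.045], 1.357)
[0.43441306 0.02773404 0.15346561] [315.89108464 228.84362949]
```

drive_tool(
  series=[
    [[0.003,0,0.03],0],
    [[0,0,0.03],0],
    [[0,0,0.03],0],
    [[0,0,0.03],0],
    [[0,0,0.02],0],
  ],
  gripper=0.085,
)

```text
time_s: 5.45
tcp_pos: [0.4303, 0.0275, 0.0111]
ee_rot: [[-0.995, -0.104, -0.004], [-0.104, 0.995, 0.0], [0.004, 0.001, -1.0]]
contact_force: [0.3, 0.3, 0.2]
grip_width: 0.0849
grip_force: 0.0
```

drive_tool(
  series=[
    [[0,0,0.004],0],
    [[0,0,0],0],
    [[0,0,0],0],
  ],
  gripper=0.064,
)

```text
time_s: 5.75
tcp_pos: [0.4319, 0.0275, 0.0103]
ee_rot: [[-0.995, -0.104, 0.0], [-0.104, 0.995, 0.0], [-0.0, 0.0, -1.0]]
contact_force: [0.2, -0.6, 0.6]
grip_width: 0.0641
grip_force: 0.1
```

```bash
python3 - <<'E'
from h import *
im=camera("side");cal=get_calibration("side");s=r.state();print(s["tcp_pos"],s["grip_width"])
u,v=map(int,proj(cal,[.434,.028,.04]));print(u,v)
a=cv2.resize(im[v-45:v+30,u-50:u+50],(800,600),interpolation=cv2.INTER_CUBIC);cv2.imwrite("pics/s1.png",a)
E
```

```text
[0.43210636 0.02746295 0.01053926] 0.0640620007210388
292 236
```

View pics/s1.png

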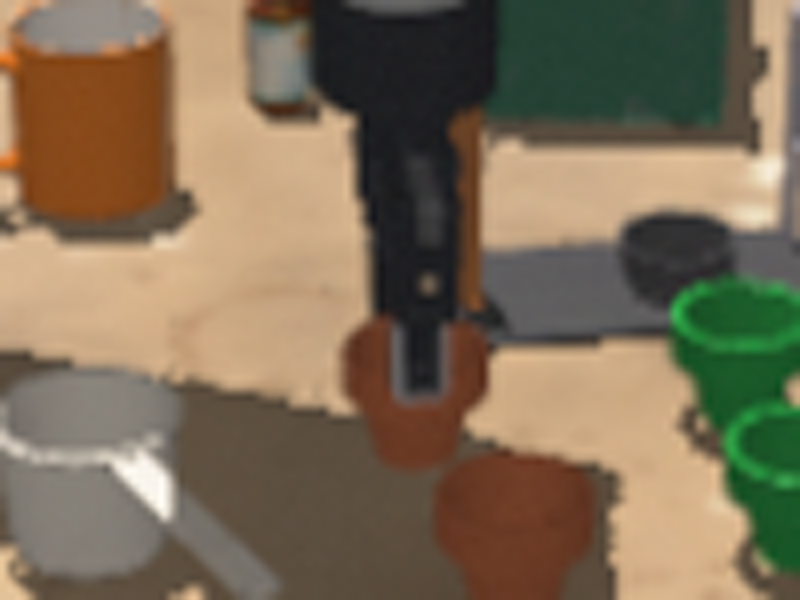

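The fingertips now reach about the collar's lower edge, so this height (TCP about 10 mm above the pot's base) is right. Closing.

drive_tool(
  series=[
    [[0,0,0],0],
    [[0,0,0],0],
    [[0,0,0],0],
    [[0,0,0],0],
  ],
  gripper=0.05,
  newtons=30,
)

```text
time_s: 6.2
tcp_pos: [0.4325, 0.0274, 0.0112]
ee_rot: [[-0.995, -0.104, 0.003], [-0.104, 0.995, -0.0], [-0.003, -0.0, -1.0]]
contact_force: [-0.6, 0.0, 7.5]
grip_width: 0.0601
grip_force: 30.6
```

drive_tool(
  series=[
    [[0,0,-0.02],0],
    [[0,0,-0.04],0],
    [[0,0,-0.04],0],
    [[0,0,-0.02],0],
    [[0,0,0],0],
  ],
)

```text
time_s: 6.7
tcp_pos: [0.4331, 0.0274, 0.1331]
ee_rot: [[-0.995, -0.104, 0.007], [-0.104, 0.995, -0.001], [-0.007, -0.001, -1.0]]
contact_force: [1.2, -1.0, 0.4]
grip_width: 0.06
grip_force: 32.8
```

```bash
python3 - <<'E'
from h import *
s=r.state();print(s["tcp_pos"],s["grip_width"],s["grip_force"],s["contact_force"])
go(.5615,.171,.13)
im=camera("wrist");cal=get_calibration("wrist");cv2.imwrite("pics/w2.png",im)
print(pots(im,cal))
E
```

```text
[0.4330589  0.02742061 0.1330979 ] 0.059984678532044124 32.80896355456207 [ 1.24064314 -1.0164862   0.41308161]
shift [-0.1427  0.1294  0.0039] yaw_y 95.98 tilt [ 6.8e-03 -5.0e-04 -1.0e+00] t 6.7
[([458.9, 246.3], [95.4, 31.7], [0.4745, 0.1684, 0.045], 0.504), ([318.0, 258.5], [117.0, 120.0], [0.5016, 0.0361, 0.045], 0.503), ([189.5, 210.0], [68.6, 68.6], [0.464, -0.0863, 0.045], 0.472), ([41.5, 201.5], [67.0, 83.0], [0.4697, -0.2199, 0.045], 0.519), ([608.5, 49.0], [98.0, 61.0], [0.2947, 0.2421, 0.045], 0.381)]
```

drive_tool(
  series=[
    [[0,0,0],0],
    [[0,0,0],0],
    [[0,0,0],0],
  ],
)

```text
time_s: 7.05
tcp_pos: [0.4315, 0.0275, 0.129]
ee_rot: [[-0.995, -0.104, -0.002], [-0.104, 0.995, 0.0], [0.002, 0.0, -1.0]]
contact_force: [0.7, 0.3, -0.2]
grip_width: 0.0599
grip_force: 32.8
```

```bash
cat >> h.py <<'E'
def held():
    s=r.state();cal=get_calibration("wrist");im=camera("wrist")
    for p in pots(im,cal):
        if p[1][0]>100 and abs(p[0][0]-320)<40:
            X=onz(cal,p[0],s["tcp_pos"][2]+.035);print("held off",(X-s["tcp_pos"])[:2].round(4),p[:2])
    for p in pots(im,cal): print("w",p)
E
python3 - <<'E'
from h import *
held()
s=r.state();print(s["tcp_pos"])
go(.562,.167,.13)
E
```

```text
held off [0.     0.0014] ([318.0, 258.5], [117.0, 120.0])
w ([460.8, 251.0], [97.4, 31.8], [0.4766, 0.17, 0.045], 0.506)
w ([318.0, 258.5], [117.0, 120.0], [0.4986, 0.036, 0.045], 0.5)
w ([187.5, 214.0], [68.6, 70.0], [0.4656, -0.0871, 0.045], 0.474)
w ([40.0, 206.0], [68.0, 80.0], [0.4716, -0.2194, 0.045], 0.52)
w ([609.0, 50.5], [101.0, 60.0], [0.2947, 0.2418, 0.045], 0.381)
[0.43152416 0.02748338 0.12911771]
shift [-0.1443  0.1252 -0.0011] yaw_y 95.97 tilt [-1.6e-03  2.0e-04 -1.0e+00] t 7.1
```

drive_tool(
  series=[
    [[-0.028,0.025,0],0],
    [[-0.029,0.025,0],0],
    [[-0.029,0.025,0],0],
    [[-0.029,0.025,0],0],
    [[-0.029,0.025,0],0],
  ],
)

```text
time_s: 7.6
tcp_pos: [0.5628, 0.1681, 0.1291]
ee_rot: [[-0.995, -0.104, -0.001], [-0.104, 0.995, -0.0], [0.001, -0.0, -1.0]]
contact_force: [-0.2, -0.1, -0.1]
grip_width: 0.0597
grip_force: 32.8
```

drive_tool(
  series=[
    [[0,0,0.02],0],
    [[0,0,0.02],0],
    [[0,0,0.01],0],
    [[0,0,0],0],
    [[0,0,0],0],
  ],
)

```text
time_s: 8.1
tcp_pos: [0.5622, 0.1666, 0.0802]
ee_rot: [[-0.995, -0.104, 0.0], [-0.104, 0.995, 0.0], [-0.0, 0.0, -1.0]]
contact_force: [0.4, -1.3, 0.8]
grip_width: 0.0597
grip_force: 32.8
```

```bash
python3 - <<'E'
from h import *
go(.562,.167,.0165)
s=camera("side");cal=get_calibration("side");t=camera("top");ct=get_calibration("top")
for p in pots(t,ct): print(p)
u,v=map(int,proj(cal,[.55,.167,.06]))
a=cv2.resize(s[v-40:v+35,u-50:u+50],(800,600),interpolation=cv2.INTER_CUBIC);cv2.imwrite("pics/s2.png",a)
cv2.imwrite("pics/w3.png",camera("wrist"))
E
```

```text
shift [0.0002 0.0004 0.0637] yaw_y 95.95 tilt [ 1.e-04  1.e-04 -1.e+00] t 8.1
([336.5, 218.0], [16.0, 15.0], [0.4672, -0.0885, 0.045], 0.476)
([373.2, 215.2], [14.8, 15.6], [0.4745, -0.233, 0.045], 0.529)
([405.5, 208.5], [15.0, 15.0], [0.4979, -0.3604, 0.045], 0.615)
([219.0, 14.5], [15.0, 14.0], [1.3062, 0.3676, 0.045], 1.357)
```

View pics/w3.png

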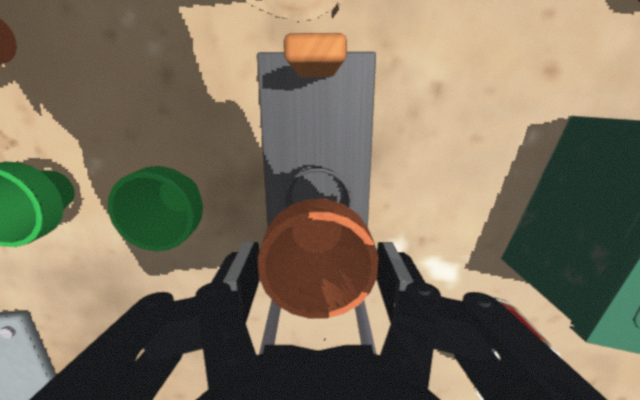

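Viewed from the wrist, the pot is centred over the cup (both near column 318) and aligned with the plate and grip. Lowering.

drive_tool(
  series=[
    [[0,0,0.02],0],
    [[0,0,0.02],0],
    [[0,0,0.016],0],
    [[0,0,0.006],0],
    [[0,0,0],0],
  ],
)

```text
time_s: 8.75
tcp_pos: [0.5623, 0.1667, 0.0181]
ee_rot: [[-0.995, -0.104, 0.0], [-0.104, 0.995, 0.0], [-0.0, 0.0, -1.0]]
contact_force: [-0.5, 0.4, -0.5]
grip_width: 0.06
grip_force: 32.8
```

```bash
python3 - <<'E'
from h import *
go(.562,.167,.0165);print(r.state()["contact_force"])
cv2.imwrite("pics/w4.png",camera("wrist"));cal=get_calibration("wrist")
im=cv2.imread("pics/w3.png")
E
```

```text
shift [0.0003 0.0003 0.0016] yaw_y 95.96 tilt [ 4.e-04  1.e-04 -1.e+00] t 8.75
[-0.54799942  0.43220087 -0.47867684]
```

Release, then lift and head towards pot 2.

drive_tool(
  series=[
    [[0,0,0.001],0],
    [[0,0,0],0],
  ],
)

```text
time_s: 9.0
tcp_pos: [0.5623, 0.1668, 0.0174]
ee_rot: [[-0.995, -0.104, 0.001], [-0.104, 0.995, 0.0], [-0.001, 0.0, -1.0]]
contact_force: [0.3, 0.1, 0.9]
grip_width: 0.0598
grip_force: 32.9
```

drive_tool(
  series=[
    [[0,0,0],0],
    [[0,0,0],0],
    [[0,0,0],0],
    [[0,0,-0.03],0],
    [[0,0,-0.03],0],
  ],
  gripper=0.085,
)

```text
time_s: 9.5
tcp_pos: [0.5616, 0.1667, 0.077]
ee_rot: [[-0.995, -0.104, -0.002], [-0.104, 0.995, -0.0], [0.002, -0.0, -1.0]]
contact_force: [0.7, -0.8, 0.2]
grip_width: 0.0851
grip_force: 0.0
```

drive_tool(
  series=[
    [[0,0,-0.03],0],
    [[0,0,-0.03],0],
    [[0,0,0],0],
    [[0,0,0],0],
    [[0,0,0],0],
  ],
)

```text
time_s: 10.0
tcp_pos: [0.5615, 0.1667, 0.1359]
ee_rot: [[-0.995, -0.104, -0.001], [-0.104, 0.995, -0.0], [0.001, -0.0, -1.0]]
contact_force: [-1.1, 0.0, -0.5]
grip_width: 0.0852
grip_force: 0.0
```

```bash
python3 - <<'E'
from h import *
go(.467,-.088,.1)
im=camera("wrist");cal=get_calibration("wrist");cv2.imwrite("pics/w5.png",im)
for p in pots(im,cal): print(p, onz(cal,p[0],.051).round(4))
go(.562,.167,.016)
for p in pots(camera("top"),get_calibration("top")): print(p)
E
```

```text
shift [ 0.1205 -0.2435  0.0361] yaw_y 95.97 tilt [-1.5e-03 -2.0e-04 -1.0e+00] t 10.0
([476.5, 287.5], [52.3, 22.6], [0.6488, 0.3391, 0.045], 0.732) [0.645 0.335 0.051]
([317.0, 193.0], [67.9, 67.9], [0.5656, 0.1676, 0.045], 0.59) [0.5637 0.1674 0.051 ]
([315.5, 67.5], [27.0, 43.0], [0.46, 0.1555, 0.045], 0.486) [0.4605 0.1556 0.051 ]
([36.0, 42.0], [84.0, 72.0], [0.4643, -0.0661, 0.045], 0.469) [ 0.4647 -0.061   0.051 ]
shift [-0.0007  0.0003  0.1198] yaw_y 95.97 tilt [-1.8e-03 -2.0e-04 -1.0e+00] t 10.05
([336.3, 217.8], [15.6, 14.8], [0.4682, -0.0876, 0.045], 0.476)
([373.5, 215.5], [15.0, 15.0], [0.4735, -0.234, 0.045], 0.528)
([405.5, 208.5], [15.0, 15.0], [0.4979, -0.3604, 0.045], 0.615)
([218.9, 13.9], [14.1, 14.6], [1.3087, 0.3681, 0.045], 1.359)
```

View pics/w5.png

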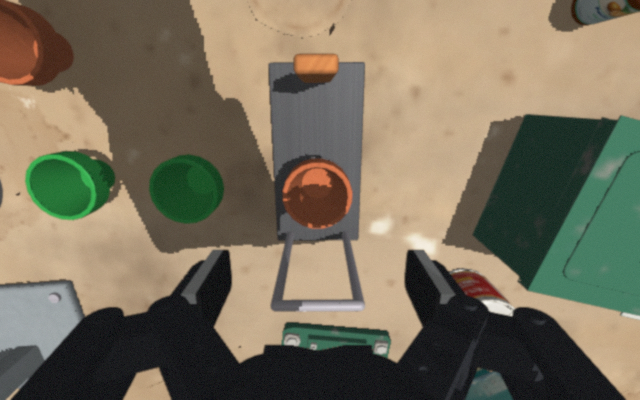

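Pot 1 is seated upright at (317,193), within 2 mm of my seat estimate. On to pot 2.

drive_tool(
  series=[
    [[0.02,-0.0405,0],0],
    [[0.02,-0.0405,0],0],
    [[0.02,-0.0405,0.006],0],
    [[0.02,-0.0405,0.006],0],
    [[0.02,-0.0405,0.012],0],
  ],
)

```text
time_s: 10.6
tcp_pos: [0.4829, -0.0465, 0.1125]
ee_rot: [[-0.995, -0.104, 0.0], [-0.104, 0.995, 0.0], [-0.0, -0.0, -1.0]]
contact_force: [1.9, -0.6, -0.2]
grip_width: 0.0847
grip_force: 0.0
```

drive_tool(
  series=[
    [[0.02,-0.0405,0.012],0],
    [[0,0,0],0],
    [[0,0,0],0],
    [[0,0,0],0],
  ],
)

```text
time_s: 11.0
tcp_pos: [0.4682, -0.0868, 0.1007]
ee_rot: [[-0.995, -0.104, -0.0], [-0.104, 0.995, 0.0], [0.0, 0.0, -1.0]]
contact_force: [0.1, -0.1, 0.1]
grip_width: 0.085
grip_force: 0.0
```

```bash
python3 - <<'E'
from h import *
go(.467,-.0875,.0105)
im=camera("wrist");cal=get_calibration("wrist")
for p in pots(im,cal): print(p)
E
```

```text
shift [ 0.0013 -0.0006  0.0902] yaw_y 96.0 tilt [-2.e-04  2.e-04 -1.e+00] t 11.0
([587.3, 319.0], [80.5, 52.8], [0.556, 0.1721, 0.045], 0.582)
([603.2, 221.1], [88.6, 24.8], [0.4611, 0.1488, 0.045], 0.485)
([19.5, 202.0], [62.0, 39.0], [0.4942, -0.3229, 0.045], 0.59)
([315.4, 198.3], [76.2, 76.8], [0.4663, -0.0874, 0.045], 0.474)
([134.5, 188.9], [78.1, 89.3], [0.4735, -0.2304, 0.045], 0.527)
```

drive_tool(
  series=[
    [[0.0018,0,0.03],0],
    [[0,0,0.03],0],
    [[0,0,0.022],0],
    [[0,0,0.008],0],
    [[0,0,0],0],
  ],
)

```text
time_s: 11.55
tcp_pos: [0.4661, -0.0867, 0.0103]
ee_rot: [[-0.994, -0.105, -0.001], [-0.105, 0.994, 0.001], [0.001, 0.001, -1.0]]
contact_force: [1.4, -0.9, 0.8]
grip_width: 0.0852
grip_force: 0.0
```

drive_tool(
  series=[
    [[0,0,0],0],
    [[0,0,0],0],
    [[0,0,0],0],
    [[0,0,0],0],
    [[0,0,0],0],
  ],
  gripper=0.05,
  newtons=30,
)

```text
time_s: 12.05
tcp_pos: [0.4669, -0.0876, 0.0123]
ee_rot: [[-0.995, -0.104, 0.002], [-0.104, 0.995, -0.001], [-0.002, -0.001, -1.0]]
contact_force: [-0.0, 2.0, 8.0]
grip_width: 0.0595
grip_force: 30.5
```

drive_tool(
  series=[
    [[0,0,-0.02],0],
    [[0,0,-0.04],0],
    [[0,0,-0.04],0],
    [[0,0,-0.03],0],
    [[0,0,0],0],
  ],
)

```text
time_s: 12.55
tcp_pos: [0.4678, -0.088, 0.1453]
ee_rot: [[-0.995, -0.104, 0.008], [-0.104, 0.995, -0.002], [-0.007, -0.003, -1.0]]
contact_force: [0.3, -0.1, -1.2]
grip_width: 0.0589
grip_force: 32.9
```

drive_tool(
  series=[
    [[0,0,0],0],
    [[0,0,0],0],
    [[0,0,0],0],
  ],
)

```text
time_s: 12.85
tcp_pos: [0.4657, -0.0874, 0.1399]
ee_rot: [[-0.995, -0.104, -0.002], [-0.104, 0.995, 0.001], [0.002, 0.001, -1.0]]
contact_force: [-0.4, 0.1, -0.9]
grip_width: 0.0593
grip_force: 32.9
```

```bash
python3 - <<'E'
from h import *
held()
go(.563,.167,.14)
E
```

```text
held off [-0.0023  0.0009] ([317.7, 254.4], [119.1, 117.4])
w ([621.0, 376.5], [45.0, 36.0], [0.6552, 0.2849, 0.045], 0.714)
w ([548.4, 302.9], [71.0, 59.4], [0.5663, 0.1682, 0.045], 0.591)
w ([317.7, 254.4], [119.1, 117.4], [0.5345, -0.079, 0.045], 0.54)
w ([586.5, 218.8], [116.7, 24.2], [0.4701, 0.1727, 0.045], 0.501)
w ([36.0, 191.5], [65.0, 72.0], [0.4966, -0.3456, 0.045], 0.605)
w ([159.0, 178.2], [70.9, 69.0], [0.4719, -0.2315, 0.045], 0.526)
shift [-1.232e-01  2.430e-01 -1.000e-04] yaw_y 95.97 tilt [-1.8e-03  7.0e-04 -1.0e+00] t 12.9
```

drive_tool(
  series=[
    [[-0.0208,0.0405,0],0],
    [[-0.0208,0.0405,0],0],
    [[-0.0208,0.0405,0],0],
    [[-0.0208,0.0405,0],0],
    [[-0.0208,0.0405,0],0],
  ],
)

```text
time_s: 13.4
tcp_pos: [0.5487, 0.1265, 0.14]
ee_rot: [[-0.995, -0.104, -0.001], [-0.104, 0.995, -0.0], [0.001, 0.0, -1.0]]
contact_force: [1.2, -1.1, -0.3]
grip_width: 0.0594
grip_force: 32.9
```

drive_tool(
  series=[
    [[-0.0208,0.0405,0],0],
    [[0,0,0],0],
    [[0,0,0.02],0],
    [[0,0,0.02],0],
    [[0,0,0.01],0],
  ],
)

```text
time_s: 13.9
tcp_pos: [0.564, 0.1665, 0.0887]
ee_rot: [[-0.995, -0.104, -0.003], [-0.104, 0.995, -0.001], [0.003, -0.0, -1.0]]
contact_force: [0.3, -0.1, -0.6]
grip_width: 0.059
grip_force: 33.0
```

drive_tool(
  series=[
    [[0,0,0],0],
    [[0,0,0],0],
    [[0,0,0],0],
  ],
)

```text
time_s: 14.2
tcp_pos: [0.5655, 0.167, 0.0917]
ee_rot: [[-0.995, -0.104, 0.001], [-0.104, 0.995, 0.0], [-0.001, 0.0, -1.0]]
contact_force: [-0.4, -0.9, -0.5]
grip_width: 0.059
grip_force: 33.0
```

```bash
python3 - <<'E'
from h import *
held()
go(.5645,.1667,.0375)
E
```

```text
held off [-0.0096  0.0033] ([323.9, 242.1], [119.8, 145.6])
w ([524.0, 321.0], [24.0, 7.1], [0.6548, 0.3603, 0.045], 0.747)
w ([323.9, 242.1], [119.8, 145.6], [0.5966, 0.1764, 0.045], 0.622)
w ([315.5, 52.0], [42.0, 57.0], [0.4586, 0.1556, 0.045], 0.484)
shift [ 0.001  -0.0002  0.0542] yaw_y 95.96 tilt [ 1.3e-03  3.0e-04 -1.0e+00] t 14.25
```

drive_tool(
  series=[
    [[0.001,0,0.02],0],
    [[0,0,0.018],0],
    [[0,0,0.01],0],
    [[0,0,0.005],0],
    [[0,0,0],0],
  ],
)

```text
time_s: 14.75
tcp_pos: [0.5646, 0.1672, 0.0384]
ee_rot: [[-0.995, -0.104, 0.001], [-0.104, 0.995, 0.0], [-0.001, 0.0, -1.0]]
contact_force: [-0.3, -0.8, -0.2]
grip_width: 0.0591
grip_force: 33.9
```

drive_tool(
  series=[
    [[0,0,0.001],0],
    [[0,0,0],0],
    [[0,0,0],0],
  ],
)

```text
time_s: 15.05
tcp_pos: [0.5647, 0.1674, 0.0381]
ee_rot: [[-0.995, -0.104, 0.002], [-0.104, 0.995, 0.001], [-0.002, 0.001, -1.0]]
contact_force: [-0.9, 2.5, 6.1]
grip_width: 0.0592
grip_force: 34.6
```

Contact (6 N upward) at the expected height, so I'll release and lift.

drive_tool(
  series=[
    [[0,0,0],0],
    [[0,0,0],0],
    [[0,0,0],0],
    [[0,0,-0.03],0],
    [[0,0,-0.03],0],
  ],
  gripper=0.085,
)

```text
time_s: 15.55
tcp_pos: [0.5635, 0.1668, 0.0969]
ee_rot: [[-0.995, -0.104, -0.002], [-0.104, 0.995, -0.0], [0.002, -0.0, -1.0]]
contact_force: [0.4, -0.6, 1.0]
grip_width: 0.0851
grip_force: 0.0
```

drive_tool(
  series=[
    [[0,0,-0.03],0],
    [[0,0,-0.01],0],
    [[0,0,0],0],
    [[0,0,0],0],
    [[0,0,0],0],
  ],
)

```text
time_s: 16.05
tcp_pos: [0.5634, 0.1668, 0.1354]
ee_rot: [[-0.995, -0.104, -0.002], [-0.104, 0.995, -0.0], [0.002, -0.0, -1.0]]
contact_force: [0.8, -0.4, -0.2]
grip_width: 0.0852
grip_force: 0.0
```

```bash
python3 - <<'E'
from h import *
im=camera("wrist");cal=get_calibration("wrist");cv2.imwrite("pics/w6.png",im)
for p in pots(im,cal): print(p, onz(cal,p[0],.071).round(4))
for p in pots(camera("top"),get_calibration("top")): print(p)
go(.4735,-.233,.12)
E
```

```text
([478.0, 283.7], [52.7, 25.0], [0.6461, 0.3395, 0.045], 0.73) [0.6302 0.3217 0.071 ]
([317.3, 196.8], [76.4, 75.7], [0.571, 0.1684, 0.045], 0.595) [0.5627 0.1676 0.071 ]
([315.5, 64.5], [43.0, 29.0], [0.4597, 0.1554, 0.045], 0.485) [0.4623 0.1559 0.071 ]
([373.2, 215.2], [14.8, 15.6], [0.4745, -0.233, 0.045], 0.529)
([405.5, 208.5], [15.0, 15.0], [0.4979, -0.3604, 0.045], 0.615)
([220.0, 14.5], [16.3, 13.4], [1.3061, 0.3635, 0.045], 1.356)
shift [ 0.1312 -0.3883  0.016 ] yaw_y 95.96 tilt [-1.9e-03 -3.0e-04 -1.0e+00] t 16.15
```

drive_tool(
  series=[
    [[0.0146,-0.0431,0],0],
    [[0.0146,-0.0431,0],0],
    [[0.0146,-0.0431,0],0],
    [[0.0146,-0.0431,0],0],
    [[0.0146,-0.0431,0],0],
  ],
)

```text
time_s: 16.65
tcp_pos: [0.513, -0.0565, 0.1363]
ee_rot: [[-0.995, -0.104, -0.001], [-0.104, 0.995, 0.0], [0.001, 0.0, -1.0]]
contact_force: [1.0, -0.9, -0.8]
grip_width: 0.0851
grip_force: 0.0
```

drive_tool(
  series=[
    [[0.0146,-0.0431,0.008],0],
    [[0.0146,-0.0431,0.008],0],
    [[0.0146,-0.0431,0.01],0],
    [[0.0146,-0.0431,0.01],0],
    [[0,0,0],0],
  ],
)

```text
time_s: 17.15
tcp_pos: [0.4722, -0.2366, 0.0991]
ee_rot: [[-0.995, -0.099, -0.002], [-0.099, 0.995, 0.001], [0.002, 0.001, -1.0]]
contact_force: [0.6, 1.0, -0.0]
grip_width: 0.0851
grip_force: 0.0
```

drive_tool(
  series=[
    [[0,0,0],0],
    [[0,0,0],0],
    [[0,0,0],0],
  ],
)

```text
time_s: 17.45
tcp_pos: [0.4741, -0.2314, 0.101]
ee_rot: [[-0.994, -0.106, 0.0], [-0.106, 0.994, 0.0], [-0.0, 0.0, -1.0]]
contact_force: [0.6, -0.2, -0.3]
grip_width: 0.085
grip_force: 0.0
```

```bash
python3 - <<'E'
from h import *
im=camera("wrist");cal=get_calibration("wrist")
for p in pots(im,cal): print(p)
go(.4735,-.2325,.0105)
E
```

```text
([153.5, 212.0], [74.0, 85.0], [0.4976, -0.3616, 0.045], 0.615)
([315.3, 199.4], [76.0, 76.5], [0.473, -0.2323, 0.045], 0.527)
shift [ 0.0007 -0.001   0.0906] yaw_y 96.07 tilt [ 3.e-04 -0.e+00 -1.e+00] t 17.5
```

drive_tool(
  series=[
    [[0.001,-0.001,0.03],0],
    [[0,0,0.03],0],
    [[0,0,0.022],0],
    [[0,0,0.0085],0],
    [[0,0,0],0],
  ],
)

```text
time_s: 18.0
tcp_pos: [0.4727, -0.2329, 0.0098]
ee_rot: [[-0.994, -0.105, -0.001], [-0.105, 0.994, 0.001], [0.001, 0.001, -1.0]]
contact_force: [-0.1, -0.5, 1.2]
grip_width: 0.0852
grip_force: 0.0
```

drive_tool(
  series=[
    [[0,0,0],0],
    [[0,0,0],0],
    [[0,0,0],0],
    [[0,0,0],0],
    [[0,0,0],0],
  ],
  gripper=0.05,
  newtons=30,
)

```text
time_s: 18.5
tcp_pos: [0.4735, -0.2339, 0.0121]
ee_rot: [[-0.995, -0.104, 0.002], [-0.104, 0.995, -0.001], [-0.002, -0.001, -1.0]]
contact_force: [-0.1, 1.3, 8.9]
grip_width: 0.0595
grip_force: 30.4
```

drive_tool(
  series=[
    [[0,0,-0.02],0],
    [[0,0,-0.04],0],
    [[0,0,-0.04],0],
    [[0,0,-0.04],0],
    [[0,0,0],0],
  ],
)

```text
time_s: 19.0
tcp_pos: [0.4747, -0.2347, 0.1561]
ee_rot: [[-0.995, -0.104, 0.008], [-0.104, 0.995, -0.005], [-0.008, -0.006, -1.0]]
contact_force: [0.4, 0.3, -0.4]
grip_width: 0.0594
grip_force: 32.7
```

drive_tool(
  series=[
    [[0,0,0],0],
    [[0,0,0],0],
    [[0,0,0],0],
  ],
)

```text
time_s: 19.3
tcp_pos: [0.4724, -0.2333, 0.1493]
ee_rot: [[-0.995, -0.104, -0.002], [-0.104, 0.995, 0.001], [0.001, 0.001, -1.0]]
contact_force: [0.5, 0.2, -0.8]
grip_width: 0.0596
grip_force: 32.7
```

```bash
python3 - <<'E'
from h import *
held()
go(.563,.1675,.15)
E
```

```text
held off [-0.0017  0.0014] ([318.5, 255.5], [119.0, 117.9])
w ([318.5, 255.5], [119.0, 117.9], [0.5476, -0.2233, 0.045], 0.591)
w ([181.8, 195.8], [65.8, 65.1], [0.4969, -0.3613, 0.045], 0.614)
shift [-1.317e-01  3.893e-01 -3.000e-04] yaw_y 95.96 tilt [-0.0015  0.0012 -1.    ] t 19.35
```

drive_tool(
  series=[
    [[-0.0148,0.0431,0],0],
    [[-0.0148,0.0431,0],0],
    [[-0.0148,0.0431,0],0],
    [[-0.0148,0.0431,0],0],
    [[-0.0148,0.0431,0],0],
  ],
)

```text
time_s: 19.85
tcp_pos: [0.5239, -0.0098, 0.1496]
ee_rot: [[-0.995, -0.104, -0.001], [-0.104, 0.995, 0.0], [0.001, 0.0, -1.0]]
contact_force: [-0.8, -0.7, -1.3]
grip_width: 0.0594
grip_force: 32.8
```

drive_tool(
  series=[
    [[-0.0148,0.0431,0],0],
    [[-0.0148,0.0431,0],0],
    [[-0.0148,0.0431,0],0],
    [[-0.0148,0.0431,0],0],
    [[0,0,0],0],
  ],
)

```text
time_s: 20.35
tcp_pos: [0.5652, 0.1705, 0.1493]
ee_rot: [[-0.994, -0.108, -0.001], [-0.108, 0.994, 0.001], [0.001, 0.001, -1.0]]
contact_force: [-0.1, -1.6, -1.8]
grip_width: 0.0598
grip_force: 32.8
```

drive_tool(
  series=[
    [[0,0,0.02],0],
    [[0,0,0.02],0],
    [[0,0,0],0],
    [[0,0,0],0],
    [[0,0,0],0],
  ],
)

```text
time_s: 20.85
tcp_pos: [0.5654, 0.1658, 0.1111]
ee_rot: [[-0.995, -0.104, 0.001], [-0.104, 0.995, 0.0], [-0.001, 0.0, -1.0]]
contact_force: [-0.5, -0.8, -2.2]
grip_width: 0.0595
grip_force: 32.8
```

```bash
python3 - <<'E'
from h import *
go(.5645,.1667,.0575)
E
```

```text
shift [0.0008 0.001  0.0536] yaw_y 95.95 tilt [ 9.e-04  2.e-04 -1.e+00] t 20.85
```

drive_tool(
  series=[
    [[0.0008,0.001,0.02],0],
    [[0,0,0.018],0],
    [[0,0,0.01],0],
    [[0,0,0.005],0],
    [[0,0,0],0],
  ],
)

```text
time_s: 21.35
tcp_pos: [0.5649, 0.167, 0.0584]
ee_rot: [[-0.995, -0.104, 0.002], [-0.104, 0.995, 0.0], [-0.002, 0.0, -1.0]]
contact_force: [0.9, 0.6, -0.2]
grip_width: 0.0595
grip_force: 32.8
```

drive_tool(
  series=[
    [[0,0,0.001],0],
    [[0,0,0],0],
    [[0,0,0],0],
  ],
)

```text
time_s: 21.65
tcp_pos: [0.565, 0.1672, 0.0581]
ee_rot: [[-0.995, -0.104, 0.003], [-0.104, 0.995, 0.001], [-0.003, 0.0, -1.0]]
contact_force: [-1.6, 0.1, 9.5]
grip_width: 0.0594
grip_force: 33.9
```

drive_tool(
  series=[
    [[0,0,0],0],
    [[0,0,0],0],
    [[0,0,0],0],
    [[0,0,-0.03],0],
    [[0,0,-0.03],0],
  ],
  gripper=0.085,
)

```text
time_s: 22.15
tcp_pos: [0.5636, 0.1668, 0.1164]
ee_rot: [[-0.995, -0.104, -0.002], [-0.104, 0.995, -0.0], [0.002, -0.0, -1.0]]
contact_force: [0.3, 0.2, 0.5]
grip_width: 0.0851
grip_force: 0.0
```

drive_tool(
  series=[
    [[0,0,-0.03],0],
    [[0,0,0],0],
    [[0,0,0],0],
    [[0,0,0],0],
    [[0,0,0],0],
  ],
)

```text
time_s: 22.65
tcp_pos: [0.5636, 0.1669, 0.1453]
ee_rot: [[-0.995, -0.104, -0.002], [-0.104, 0.995, -0.0], [0.002, -0.0, -1.0]]
contact_force: [0.1, 0.3, 0.0]
grip_width: 0.0849
grip_force: 0.0
```

```bash
python3 - <<'E'
from h import *
im=camera("wrist");cal=get_calibration("wrist");cv2.imwrite("pics/w7.png",im)
for p in pots(im,cal): print(p, onz(cal,p[0],.091).round(4))
for p in pots(camera("top"),get_calibration("top")): print(p)
go(.4973,-.361,.12)
E
```

```text
([471.5, 281.5], [50.9, 24.0], [0.6504, 0.3387, 0.045], 0.733) [0.6227 0.3086 0.091 ]
([319.4, 198.9], [77.2, 85.4], [0.5764, 0.171, 0.045], 0.601) [0.5611 0.1692 0.091 ]
([316.0, 66.5], [27.0, 42.0], [0.4604, 0.1559, 0.045], 0.486) [0.4647 0.1566 0.091 ]
([632.0, 4.5], [9.0, 14.0], [0.3893, 0.4002, 0.045], 0.558) [0.4056 0.3597 0.091 ]
([405.5, 208.5], [15.0, 15.0], [0.4979, -0.3604, 0.045], 0.615)
([219.0, 14.5], [15.0, 14.0], [1.3062, 0.3676, 0.045], 1.357)
shift [ 0.1209 -0.5181  0.0257] yaw_y 95.97 tilt [-1.4e-03 -2.0e-04 -1.0e+00] t 22.75
```

```bash
python3 -c "
import cv2
im=cv2.imread('pics/w7.png');cv2.imwrite('pics/w7c.png',cv2.resize(im[20:320,220:420],(400,600),interpolation=cv2.INTER_CUBIC))"
```

```text
(no output)
```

View pics/w7c.png

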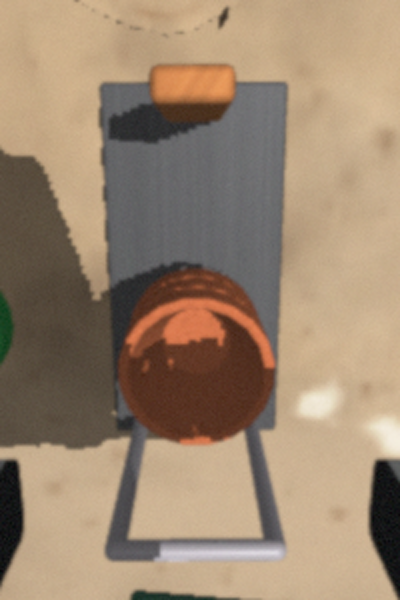

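The three pots are nested cleanly (rim centre about (318,205), lower collars showing evenly behind it). Fetching the last one.

drive_tool(
  series=[
    [[0.0101,-0.0432,0],0],
    [[0.0101,-0.0432,0],0],
    [[0.0101,-0.0432,0],0],
    [[0.0101,-0.0432,0],0],
    [[0.0101,-0.0432,0],0],
  ],
)

```text
time_s: 23.25
tcp_pos: [0.5357, -0.0547, 0.146]
ee_rot: [[-0.995, -0.104, -0.0], [-0.104, 0.995, 0.0], [0.0, 0.0, -1.0]]
contact_force: [-0.3, -0.3, -0.0]
grip_width: 0.085
grip_force: 0.0
```

drive_tool(
  series=[
    [[0.0101,-0.0432,0],0],
    [[0.0101,-0.0432,0],0],
    [[0.0101,-0.0432,0],0],
    [[0.0101,-0.0432,0],0],
    [[0.0101,-0.0432,0],0],
  ],
)

```text
time_s: 23.75
tcp_pos: [0.5079, -0.275, 0.146]
ee_rot: [[-0.995, -0.104, -0.0], [-0.104, 0.995, 0.0], [0.0, 0.0, -1.0]]
contact_force: [1.0, 0.4, 0.2]
grip_width: 0.0849
grip_force: 0.0
```

drive_tool(
  series=[
    [[0.0101,-0.0432,0.015],0],
    [[0.0101,-0.0432,0.03],0],
    [[0,0,0],0],
    [[0,0,0],0],
    [[0,0,0],0],
  ],
)

```text
time_s: 24.25
tcp_pos: [0.498, -0.3576, 0.1036]
ee_rot: [[-0.995, -0.105, -0.0], [-0.105, 0.995, 0.0], [-0.0, 0.0, -1.0]]
contact_force: [0.6, 1.2, -0.0]
grip_width: 0.0846
grip_force: 0.0
```

drive_tool(
  series=[
    [[0,0,0],0],
    [[0,0,0],0],
  ],
)

```text
time_s: 24.45
tcp_pos: [0.4983, -0.3575, 0.1041]
ee_rot: [[-0.994, -0.105, 0.001], [-0.105, 0.994, -0.001], [-0.001, -0.001, -1.0]]
contact_force: [-0.7, -0.6, 0.1]
grip_width: 0.0848
grip_force: 0.0
```

```bash
python3 - <<'E'
from h import *
im=camera("wrist");cal=get_calibration("wrist")
for p in pots(im,cal): print(p)
go(.4973,-.361,.0105)
E
```

```text
([310.5, 199.5], [75.0, 75.0], [0.4987, -0.3623, 0.045], 0.616)
shift [ 0.0014 -0.0032  0.0935] yaw_y 96.04 tilt [ 8.e-04 -5.e-04 -1.e+00] t 24.5
```

drive_tool(
  series=[
    [[0.0003,-0.004,0.03],0],
    [[0,0,0.03],0],
    [[0,0,0.025],0],
    [[0,0,0.0085],0],
    [[0,0,0],0],
  ],
)

```text
time_s: 25.0
tcp_pos: [0.4978, -0.3618, 0.0093]
ee_rot: [[-0.995, -0.104, -0.001], [-0.104, 0.995, 0.001], [0.001, 0.001, -1.0]]
contact_force: [-0.5, 0.3, 0.2]
grip_width: 0.0848
grip_force: 0.0
```

drive_tool(
  series=[
    [[0,0,0],0],
    [[0,0,0],0],
    [[0,0,0],0],
    [[0,0,0],0],
    [[0,0,0],0],
  ],
  gripper=0.05,
  newtons=30,
)

```text
time_s: 25.5
tcp_pos: [0.4986, -0.3628, 0.0119]
ee_rot: [[-0.995, -0.104, 0.002], [-0.104, 0.995, -0.002], [-0.002, -0.002, -1.0]]
contact_force: [0.3, 0.4, 6.9]
grip_width: 0.0601
grip_force: 30.7
```

drive_tool(
  series=[
    [[0,0,-0.02],0],
    [[0,0,-0.04],0],
    [[0,0,-0.04],0],
    [[0,0,-0.05],0],
    [[0,0,-0.005],0],
  ],
)

```text
time_s: 26.0
tcp_pos: [0.4997, -0.3639, 0.1721]
ee_rot: [[-0.995, -0.104, 0.008], [-0.104, 0.995, -0.007], [-0.007, -0.008, -1.0]]
contact_force: [0.3, -0.3, -0.6]
grip_width: 0.06
grip_force: 32.7
```

drive_tool(
  series=[
    [[0,0,0],0],
    [[0,0,0],0],
    [[0,0,0],0],
  ],
)

```text
time_s: 26.3
tcp_pos: [0.4974, -0.3619, 0.1635]
ee_rot: [[-0.995, -0.104, -0.002], [-0.104, 0.995, 0.002], [0.002, 0.002, -1.0]]
contact_force: [0.1, 0.8, 0.2]
grip_width: 0.0599
grip_force: 32.7
```

```bash
python3 - <<'E'
from h import *
held()
go(.563,.1675,.165)
E
```

```text
held off [-0.0013  0.0004] ([316.5, 256.0], [118.5, 117.9])
w ([316.5, 256.0], [118.5, 117.9], [0.5812, -0.3531, 0.045], 0.68)
shift [-0.1202  0.5198 -0.0008] yaw_y 95.97 tilt [-0.0017  0.0017 -1.    ] t 26.35
```

drive_tool(
  series=[
    [[-0.0101,0.0433,0],0],
    [[-0.0101,0.0433,0],0],
    [[-0.0101,0.0433,0],0],
    [[-0.0101,0.0433,0],0],
    [[-0.0101,0.0433,0],0],
  ],
)

```text
time_s: 26.85
tcp_pos: [0.5253, -0.14, 0.1639]
ee_rot: [[-0.995, -0.104, -0.001], [-0.104, 0.995, 0.001], [0.001, 0.001, -1.0]]
contact_force: [0.9, -0.1, 0.4]
grip_width: 0.0597
grip_force: 32.7
```

drive_tool(
  series=[
    [[-0.0101,0.0433,0],0],
    [[-0.0101,0.0433,0],0],
    [[-0.0101,0.0433,0],0],
    [[-0.0101,0.0433,0],0],
    [[-0.0101,0.0433,0],0],
  ],
)

```text
time_s: 27.35
tcp_pos: [0.553, 0.0807, 0.164]
ee_rot: [[-0.995, -0.104, -0.002], [-0.104, 0.995, 0.0], [0.002, 0.0, -1.0]]
contact_force: [0.8, 0.0, -0.6]
grip_width: 0.0601
grip_force: 32.7
```

drive_tool(
  series=[
    [[-0.0101,0.0433,0],0],
    [[-0.0101,0.0433,0],0],
    [[0,0,0],0],
    [[0,0,0],0],
    [[0,0,0.015],0],
  ],
)

```text
time_s: 27.85
tcp_pos: [0.5649, 0.1665, 0.1505]
ee_rot: [[-0.995, -0.104, 0.002], [-0.104, 0.995, 0.0], [-0.002, -0.0, -1.0]]
contact_force: [0.1, -0.6, -0.5]
grip_width: 0.06
grip_force: 32.8
```

drive_tool(
  series=[
    [[0,0,0.015],0],
    [[0,0,0],0],
    [[0,0,0],0],
    [[0,0,0],0],
    [[0,0,0],0],
  ],
)

```text
time_s: 28.35
tcp_pos: [0.5647, 0.1668, 0.1356]
ee_rot: [[-0.995, -0.104, 0.001], [-0.104, 0.995, 0.0], [-0.001, 0.0, -1.0]]
contact_force: [0.4, 0.3, -0.4]
grip_width: 0.0595
grip_force: 32.8
```

```bash
python3 - <<'E'
from h import *
go(.5645,.1668,.0778)
E
```

```text
shift [ 0.0003 -0.      0.0578] yaw_y 95.95 tilt [ 1.e-03  2.e-04 -1.e+00] t 28.35
```

drive_tool(
  series=[
    [[0,0,0.02],0],
    [[0,0,0.02],0],
    [[0,0,0.012],0],
    [[0,0,0.005],0],
    [[0,0,0],0],
  ],
)

```text
time_s: 28.85
tcp_pos: [0.5649, 0.1673, 0.0784]
ee_rot: [[-0.995, -0.104, 0.001], [-0.104, 0.995, 0.0], [-0.001, 0.0, -1.0]]
contact_force: [0.5, -0.2, 0.2]
grip_width: 0.0597
grip_force: 32.8
```

drive_tool(
  series=[
    [[0,0,0.0015],0],
    [[0,0,0],0],
    [[0,0,0],0],
  ],
)

```text
time_s: 29.15
tcp_pos: [0.5652, 0.1675, 0.0779]
ee_rot: [[-0.995, -0.104, 0.003], [-0.104, 0.995, 0.001], [-0.003, 0.001, -1.0]]
contact_force: [-1.1, 2.0, 7.8]
grip_width: 0.0599
grip_force: 33.7
```

drive_tool(
  series=[
    [[0,0,0],0],
    [[0,0,0],0],
    [[0,0,0],0],
    [[0,0,-0.03],0],
    [[0,0,-0.03],0],
  ],
  gripper=0.085,
)

```text
time_s: 29.65
tcp_pos: [0.5639, 0.167, 0.1364]
ee_rot: [[-0.995, -0.104, -0.002], [-0.104, 0.995, -0.0], [0.002, -0.0, -1.0]]
contact_force: [-0.3, 0.8, -0.5]
grip_width: 0.0851
grip_force: 0.0
```

drive_tool(
  series=[
    [[0,0,-0.04],0],
    [[0,0,-0.02],0],
    [[0,0,0],0],
    [[0,0,0],0],
    [[0,0,0],0],
  ],
)

```text
time_s: 30.15
tcp_pos: [0.5638, 0.1669, 0.195]
ee_rot: [[-0.995, -0.104, -0.002], [-0.104, 0.995, -0.0], [0.002, -0.0, -1.0]]
contact_force: [-0.4, -0.5, 0.6]
grip_width: 0.0851
grip_force: 0.0
```

```bash
python3 - <<'E'
from h import *
im=camera("wrist");cal=get_calibration("wrist");cv2.imwrite("pics/w8.png",im)
for p in pots(im,cal): print(p, onz(cal,p[0],.111).round(4))
for k in range(6):
    im=camera("side");cv2.imwrite(f"pics/sw{k}.png",im);t=r.state()["time_s"]
    print(round(t,2),*[[np.round(d["uv"],1).tolist() for d in models.search_frame("side",n)[:1]] for n in("hook_plate","hook_tip")])
ct=get_calibration("top");im=camera("top");cv2.imwrite("pics/t9.png",im)
for p in pots(im,ct): print(p)
cs=get_calibration("side")
for X in ([.667,-.188,.224],[.677,-.186,.179],[.649,-.191,.246]): print(X,proj(cs,X).round(1),proj(ct,X).round(1))
E
```

```text
([450.3, 255.6], [19.8, 44.1], [0.6479, 0.3368, 0.045], 0.73) [0.6149 0.3006 0.111 ]
([315.4, 187.5], [79.1, 68.5], [0.5801, 0.1672, 0.045], 0.604) [0.5609 0.1658 0.111 ]
([316.5, 72.0], [20.0, 33.0], [0.4609, 0.1562, 0.045], 0.487) [0.4661 0.157  0.111 ]
([579.7, 14.0], [25.0, 16.6], [0.3845, 0.3981, 0.045], 0.553) [0.4053 0.3494 0.111 ]
30.25 [[399.9, 224.1]] [[399.7, 221.0]]
30.4 [[405.2, 223.0]] [[399.3, 225.8]]
30.55 [[392.8, 214.5]] [[389.1, 218.2]]
30.7 [] [[380.3, 203.9]]
30.85 [[427.4, 228.8]] [[382.4, 209.4]]
31.0 [[395.3, 215.3]] [[394.2, 215.1]]
([218.9, 13.9], [14.1, 14.6], [1.3087, 0.3681, 0.045], 1.359)
[0.667, -0.188, 0.224] [382.5 212.6] [363.8 160.1]
[0.677, -0.186, 0.179] [384.5 227. ] [362.2 159.2]
[0.649, -0.191, 0.246] [376.9 205.8] [365.2 164.1]
```

```bash
python3 -c "
import cv2,numpy as np
a=cv2.resize(cv2.imread('pics/w8.png')[40:290,240:400],(384,600),interpolation=cv2.INTER_CUBIC)
b=cv2.resize(cv2.imread('pics/sw0.png')[140:300,355:465],(412,600),interpolation=cv2.INTER_CUBIC)
cv2.imwrite('pics/comp.png',np.hstack([a,b]))"
```

```text
(no output)
```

View pics/comp.png

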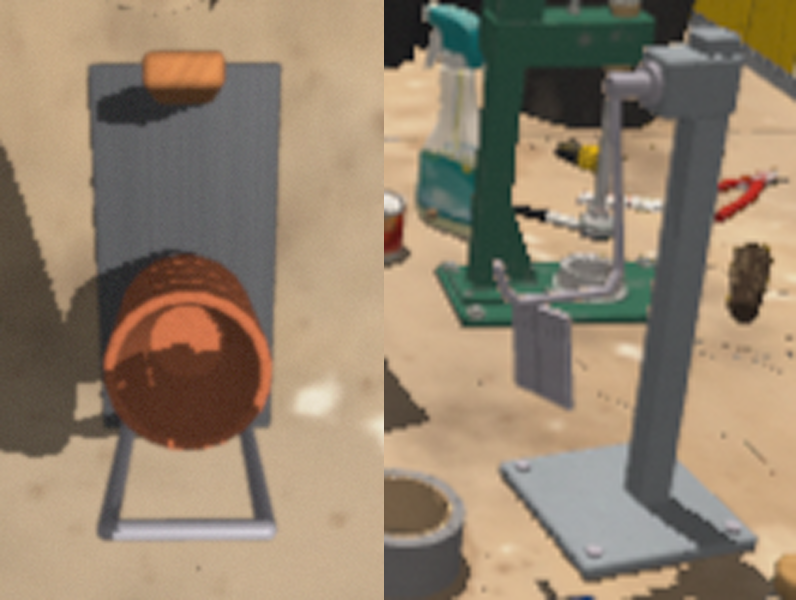

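The stack of four is clean and centred. In the side view the stand's foot corners are at composite pixels (500,467), (585,575) and (755,540), with the pin at (607,85). Cross-checking the hook position.

```bash
python3 - <<'E'
from h import *
cs=get_calibration("side")
f=lambda x,y,z:onz(cs,(355+(x-384)/3.745-.4,140+y/3.75-.4),z)
fl,fr,br=f(500,467,.012),f(585,573,.012),f(755,540,.012)
print(fl,fr,br,np.linalg.norm(fl-fr),np.linalg.norm(fr-br))
x=br-fr;y=fl-fr;print(np.degrees(np.arctan2(x[1],x[0])),np.degrees(np.arctan2(-y[0],y[1])))
th=np.radians(9.5);X=np.array([np.cos(th),np.sin(th)])
print("rest from centre",(fl+br)[:2]/2-.131*X)
ct=get_calibration("top");g=lambda u,v,z:onz(ct,(325+u/10-.45,105+v/10-.45),z)
# pin line: front end crop (378,262) & collar (345,175), pin z=.36
for X_ in ([.667,-.188],[.669,-.191]):
    P=np.array([X_[0]+.070*X[0],X_[1]+.070*X[1],.36]);print("pin proj side",proj(cs,P),"obs",355+(607-384)/3.745,140+85/3.75,"top",proj(ct,P),"obs",325+37.8,105+26.0)
go(.677,-.08,.3)
E
```

```text
[ 0.71424042 -0.11557581  0.012     ] [ 0.73965573 -0.25845696  0.012     ] [ 0.88393984 -0.22909448  0.012     ] 0.1451239487216633 0.14724150589531906
11.502876172922283 10.08612265485091
rest from centre [ 0.66988672 -0.19395638]
pin proj side [411.6420751  162.94602448] obs 414.54606141522027 162.66666666666666 top [362.77238402 133.3016466 ] obs 362.8 131.0
pin proj side [412.76278166 163.29508744] obs 414.54606141522027 162.66666666666666 top [363.65917985 132.68330607] obs 362.8 131.0
shift [-0.0863 -0.2574 -0.1036] yaw_y 95.97 tilt [ 1.e-04  1.e-04 -1.e+00] t 31.15
```

drive_tool(
  series=[
    [[0,0,0],-4.0],
    [[-0.0088,-0.0374,0],0],
    [[-0.0088,-0.0374,0],0],
    [[-0.0088,-0.0374,0],0],
    [[-0.0088,-0.0374,0.005],0],
  ],
  gripper=0,
)

```text
time_s: 31.65
tcp_pos: [0.6257, 0.0244, 0.192]
ee_rot: [[-0.985, -0.173, 0.001], [-0.173, 0.985, 0.0], [-0.001, -0.0, -1.0]]
contact_force: [-0.2, -0.5, -0.5]
grip_width: 0.0115
grip_force: 0.0
```

drive_tool(
  series=[
    [[-0.0088,-0.0374,0.005],0],
    [[-0.0088,-0.0374,0.005],0],
    [[0,0,0],0],
    [[0,0,0],0],
    [[0,0,0],0],
  ],
)

```text
time_s: 32.15
tcp_pos: [0.655, -0.0441, 0.1815]
ee_rot: [[-0.985, -0.174, -0.0], [-0.174, 0.985, 0.0], [0.0, 0.0, -1.0]]
contact_force: [0.3, 0.6, -0.1]
grip_width: -0.0001
grip_force: 0.0
```

```bash
python3 - <<'E'
from h import *
s=r.state();print(s["tcp_pos"],s["grip_width"]);go(.680,-.188,.18)
im=camera("side");cv2.imwrite("pics/s9.png",im)
im=camera("wrist");cal=get_calibration("wrist");cv2.imwrite("pics/w9.png",im)
a=cv2.resize(im,(480,300));print([proj(cal,p).round() for p in ([.68,-.188,.179],[.669,-.19,.224])])
b=cv2.resize(cv2.imread('pics/s9.png')[140:300,325:465],(525,600))[:,:,:]
c=np.zeros((600,525+0,3),np.uint8)
cv2.imwrite('pics/comp2.png',cv2.resize(np.hstack([cv2.resize(im,(800,500))[:, :480],cv2.resize(b,(320,500))]),(800,500)))
E
```

```text
[ 0.65500584 -0.04408118  0.18145949] -9.405015141244924e-05
shift [ 0.0004 -0.1461  0.0014] yaw_y 100.0 tilt [-1.e-04  2.e-04 -1.e+00] t 32.15
[array([ 84., 227.]), array([  9., 244.])]
```

View pics/comp2.png

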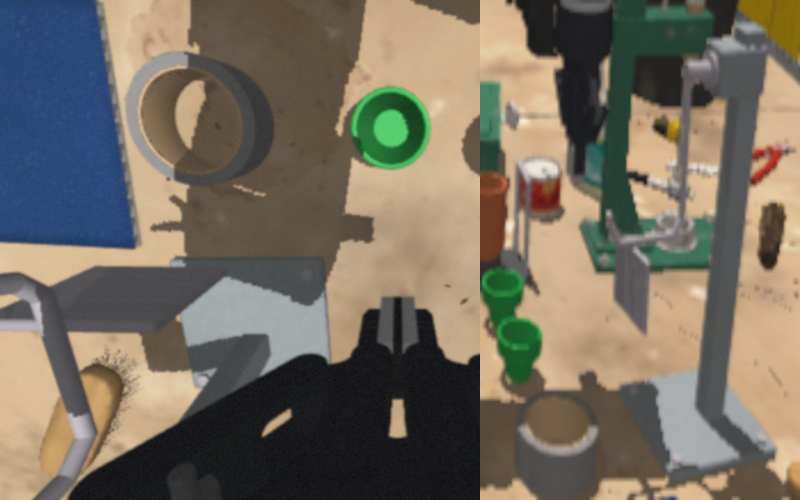

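The fingers (scaled wrist image, (398,320)) stand clear to the right of the plate, so I can push in along the tool's -y.

drive_tool(
  series=[
    [[0,-0.009,0],0],
    [[0,-0.009,0],0],
    [[0,-0.009,0],0],
    [[0,-0.009,0],0],
    [[0,-0.009,0],0],
  ],
)

```text
time_s: 32.75
tcp_pos: [0.6632, -0.0901, 0.1814]
ee_rot: [[-0.985, -0.173, 0.0], [-0.173, 0.985, 0.0], [-0.0, 0.0, -1.0]]
contact_force: [0.1, -0.3, -0.7]
grip_width: -0.0002
grip_force: 0.0
```

drive_tool(
  series=[
    [[0,-0.009,0],0],
    [[0,-0.009,0],0],
    [[0,-0.009,0],0],
    [[0,-0.009,0],0],
    [[0,-0.009,0],0],
  ],
)

```text
time_s: 33.25
tcp_pos: [0.671, -0.1342, 0.1814]
ee_rot: [[-0.985, -0.173, 0.0], [-0.173, 0.985, -0.0], [-0.0, -0.0, -1.0]]
contact_force: [-0.2, 0.9, 0.1]
grip_width: -0.0001
grip_force: 0.0
```

drive_tool(
  series=[
    [[0,-0.009,0],0],
    [[0,-0.009,0],0],
    [[0,0,0],0],
    [[0,0,0],0],
    [[0,0,0],0],
  ],
)

```text
time_s: 33.75
tcp_pos: [0.6739, -0.151, 0.1818]
ee_rot: [[-0.985, -0.173, 0.0], [-0.173, 0.985, -0.0], [-0.0, -0.0, -1.0]]
contact_force: [-0.6, -0.2, 3.2]
grip_width: 0.0002
grip_force: 1.6
```

drive_tool(
  series=[
    [[0,0,0],0],
    [[0,0,0],0],
    [[0,0,0],0],
    [[0,0,0],0],
    [[0,0,0],0],
  ],
)

```text
time_s: 34.25
tcp_pos: [0.674, -0.1512, 0.1816]
ee_rot: [[-0.985, -0.173, 0.0], [-0.173, 0.985, -0.0], [-0.0, -0.0, -1.0]]
contact_force: [-1.7, -2.3, 4.7]
grip_width: -0.0001
grip_force: 2.5
```

drive_tool(
  series=[
    [[0,0,0],0],
    [[0,0,0],0],
    [[0,0,0],0],
    [[0,0,0],0],
    [[0,0,0],0],
  ],
)

```text
time_s: 34.75
tcp_pos: [0.674, -0.1512, 0.1815]
ee_rot: [[-0.985, -0.173, 0.0], [-0.173, 0.985, -0.0], [-0.0, -0.0, -1.0]]
contact_force: [-1.8, -1.8, 4.9]
grip_width: 0.0004
grip_force: 2.6
```

drive_tool(
  series=[
    [[0,0,0],0],
    [[0,0,0],0],
    [[0,0,0],0],
    [[0,0,0],0],
    [[0,0,0],0],
  ],
)

```text
time_s: 35.25
tcp_pos: [0.674, -0.1512, 0.1815]
ee_rot: [[-0.985, -0.173, 0.0], [-0.173, 0.985, -0.0], [-0.0, -0.0, -1.0]]
contact_force: [-1.5, -1.4, 4.8]
grip_width: -0.0003
grip_force: 2.6
```

```bash
python3 - <<'E'
from h import *
s=r.state();print(s["tcp_pos"],s["contact_force"])
ims=[]
for k in range(4):
    im=camera("side");ims.append(im)
print([int(cv2.absdiff(ims[0],x)[150:280,340:430].max()) for x in ims[1:]])
b=cv2.resize(ims[-1][140:300,325:465],(525,600),interpolation=cv2.INTER_CUBIC);cv2.imwrite("pics/s10.png",b);cv2.imwrite("pics/s10full.png",ims[-1])
E
```

```text
[ 0.67400035 -0.15123204  0.18154288] [-1.51651968 -1.41238875  4.7639737 ]
[5, 5, 6]
```

View pics/s10.png

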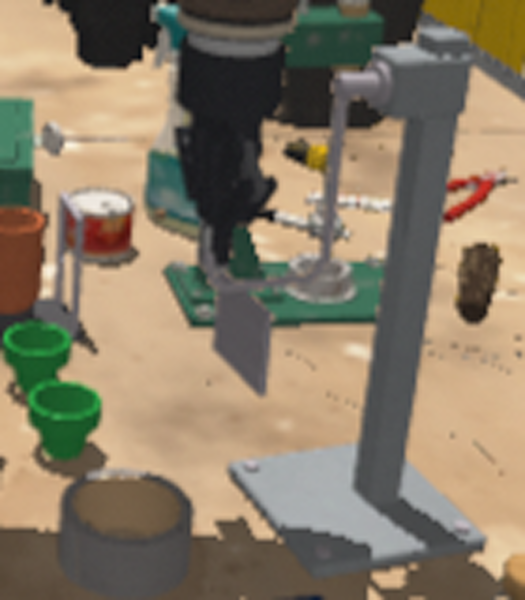

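drive_tool(
  series=[
    [[0,0.002,0],0],
    [[0,0.002,0],0],
    [[0,0.002,0],0],
    [[0,0.002,0],0],
    [[0,0.002,0],0],
  ],
)

```text
time_s: 35.95
tcp_pos: [0.6727, -0.1422, 0.1831]
ee_rot: [[-0.985, -0.173, 0.003], [-0.173, 0.985, -0.002], [-0.002, -0.002, -1.0]]
contact_force: [-4.3, -5.6, 16.5]
grip_width: -0.0002
grip_force: 7.9
```

drive_tool(
  series=[
    [[0,0.002,0],0],
    [[0,0.002,0],0],
    [[0,0.002,0],0],
    [[0,0.002,0],0],
    [[0,0.002,0],0],
  ],
)

```text
time_s: 36.45
tcp_pos: [0.6716, -0.1336, 0.1849]
ee_rot: [[-0.985, -0.173, 0.005], [-0.173, 0.985, -0.004], [-0.005, -0.005, -1.0]]
contact_force: [-6.1, -10.6, 25.9]
grip_width: -0.0
grip_force: 12.9
```

drive_tool(
  series=[
    [[0,0.002,0],0],
    [[0,0.002,0],0],
    [[0,0.002,0],0],
    [[0,0.002,0],0],
    [[0,0.002,0],0],
  ],
)

```text
time_s: 36.95
tcp_pos: [0.6702, -0.1241, 0.1855]
ee_rot: [[-0.985, -0.172, 0.007], [-0.172, 0.985, -0.004], [-0.006, -0.006, -1.0]]
contact_force: [0.3, 0.5, 0.4]
grip_width: -0.0
grip_force: 0.0
```

drive_tool(
  series=[
    [[0,0.003,0],0],
    [[0,0.003,0],0],
    [[0,0.003,0],0],
    [[0,0.003,0],0],
    [[0,0.003,0],0],
  ],
)

```text
time_s: 37.45
tcp_pos: [0.6661, -0.1063, 0.1809]
ee_rot: [[-0.985, -0.173, -0.001], [-0.173, 0.985, 0.0], [0.001, 0.0, -1.0]]
contact_force: [0.1, -0.0, -0.2]
grip_width: -0.0005
grip_force: 0.0
```

```bash
cat >> h.py <<'E'
def swing(n=7):
    ims=[camera("side")[195:250,370:402].astype(int) for _ in range(n)]
    print("diffs",[round(float(np.abs(i-ims[0]).mean()),2) for i in ims],r.state()["time_s"])
E
python3 - <<'E'
from h import *
s=r.state();print(s["tcp_pos"],s["contact_force"]);swing(10)
E
```

```text
[ 0.66607918 -0.10629037  0.18092234] [ 0.0796517  -0.02516937 -0.19672631]
diffs [0.0, 4.35, 7.12, 9.39, 10.79, 11.81, 11.98, 11.32, 10.43, 8.59] 37.95
```

The hook tip had jammed under the gripper body. I'll back off and redo this with the fingers open, so the outer finger touches the plate while the body stays clear.

drive_tool(
  series=[
    [[0,0.03,0],0],
    [[0,0.03,0],0],
    [[0,0.03,0],0],
    [[0,0.01,0.008],0],
    [[0,0,0.008],0],
  ],
)

```text
time_s: 38.45
tcp_pos: [0.6488, -0.0073, 0.1651]
ee_rot: [[-0.985, -0.175, 0.0], [-0.175, 0.985, -0.0], [-0.0, -0.0, -1.0]]
contact_force: [0.6, -0.4, 1.2]
grip_width: 0.0
grip_force: 0.0
```

drive_tool(
  series=[
    [[0,0,0],0],
    [[0,0,0],0],
    [[0,0,0],0],
    [[0,0,0],0],
    [[0,0,0],0],
  ],
  gripper=0.085,
)

```text
time_s: 38.95
tcp_pos: [0.649, -0.0088, 0.1656]
ee_rot: [[-0.985, -0.173, 0.0], [-0.173, 0.985, 0.0], [-0.0, -0.0, -1.0]]
contact_force: [0.0, -0.2, 0.8]
grip_width: 0.0728
grip_force: 0.0
```

```bash
python3 - <<'E'
from h import *
go(.680,-.188,.165)
cs=get_calibration("side");im=camera("wrist");cv2.imwrite("pics/w11.png",im);c=get_calibration("wrist")
I=[camera("side") for _ in range(10)]
for k in range(10): cv2.imwrite(f"pics/z{k}.png",I[k])
th=np.radians(10);sx=np.array([np.cos(th),np.sin(th),0]);sy=np.array([-np.sin(th),np.cos(th),0]);H=np.array([.669,-.19,.224])
for n,p in (("tip",H-.018*sx+[0,0,.022]),("saddle",H),("plate",H+.010*sx+[0,0,-.045])):print(n,proj(cs,p))
for q in (-.04,.04):
  for z in (-.012,-.078): print(proj(cs,H+.01*sx+q*sy+[0,0,z]).round(1))
E
```

```text
shift [ 0.0004 -0.1819  0.0006] yaw_y 99.94 tilt [ 4.e-04  0.e+00 -1.e+00] t 38.95
tip [377.96190413 206.14763482]
saddle [383.4502934  212.94880814]
plate [385.37716439 227.40306682]
[393.  223.1]
[390.7 245.1]
[380.3 210.5]
[378.4 231.3]
```

drive_tool(
  series=[
    [[0,-0.009,0],0],
    [[0,-0.009,0],0],
    [[0,-0.009,0],0],
    [[0,-0.009,0],0],
    [[0,-0.009,0],0],
  ],
)

```text
time_s: 40.0
tcp_pos: [0.6568, -0.0537, 0.1653]
ee_rot: [[-0.985, -0.173, -0.0], [-0.173, 0.985, 0.0], [0.0, 0.0, -1.0]]
contact_force: [-1.1, 0.2, -0.2]
grip_width: 0.085
grip_force: 0.0
```

drive_tool(
  series=[
    [[0,-0.009,0],0],
    [[0,-0.009,0],0],
    [[0,-0.009,0],0],
    [[0,-0.009,0],0],
    [[0,-0.009,0],0],
  ],
)

```text
time_s: 40.5
tcp_pos: [0.6645, -0.0978, 0.1654]
ee_rot: [[-0.985, -0.173, 0.0], [-0.173, 0.985, 0.0], [-0.0, 0.0, -1.0]]
contact_force: [-0.2, -0.1, -0.8]
grip_width: 0.0852
grip_force: 0.0
```

drive_tool(
  series=[
    [[0,-0.009,0],0],
    [[0,-0.003,0],0],
    [[0,0,0],0],
    [[0,0,0],0],
    [[0,0,0],0],
  ],
)

```text
time_s: 41.0
tcp_pos: [0.6665, -0.1084, 0.1654]
ee_rot: [[-0.985, -0.173, 0.0], [-0.173, 0.985, 0.0], [-0.0, 0.0, -1.0]]
contact_force: [0.9, -0.2, 0.8]
grip_width: 0.0848
grip_force: 0.0
```

drive_tool(
  series=[
    [[0,0,0],0],
    [[0,0,0],0],
    [[0,0,0],0],
    [[0,0,0],0],
    [[0,0,0],0],
  ],
)

```text
time_s: 41.5
tcp_pos: [0.6665, -0.1088, 0.1654]
ee_rot: [[-0.985, -0.173, 0.0], [-0.173, 0.985, 0.0], [-0.0, 0.0, -1.0]]
contact_force: [0.5, 0.3, 0.5]
grip_width: 0.0851
grip_force: 0.1
```

drive_tool(
  series=[
    [[0,0,0],0],
    [[0,0,0],0],
    [[0,0,0],0],
    [[0,0,0],0],
    [[0,0,0],0],
  ],
)

```text
time_s: 42.0
tcp_pos: [0.6665, -0.1088, 0.1654]
ee_rot: [[-0.985, -0.173, 0.0], [-0.173, 0.985, 0.0], [-0.0, 0.0, -1.0]]
contact_force: [0.4, -0.3, -0.6]
grip_width: 0.0851
grip_force: 0.1
```

```bash
python3 - <<'E'
from h import *
s=r.state();print(s["tcp_pos"],s["contact_force"],s["grip_force"]);swing(10)
print(models.search_frame("side","hook_tip")[:1],models.search_frame("side","hook_plate")[:1])
E
```

```text
[ 0.66650179 -0.10878392  0.16540302] [ 0.41721664 -0.32343562 -0.60995626] 0.050999309061694476
diffs [0.0, 0.67, 0.67, 0.67, 0.67, 0.68, 0.68, 0.65, 0.66, 0.68] 42.5
[{'uv': [391.1, 216.6], 'score': 0.87}] [{'uv': [394.1, 213.2], 'score': 0.6}]
```

The hook rests still against the finger. Now a slow retreat.

drive_tool(
  series=[
    [[0,0.002,0],0],
    [[0,0.002,0],0],
    [[0,0.002,0],0],
    [[0,0.002,0],0],
    [[0,0.002,0],0],
  ],
)

```text
time_s: 43.1
tcp_pos: [0.6647, -0.0987, 0.1654]
ee_rot: [[-0.985, -0.173, 0.0], [-0.173, 0.985, 0.0], [-0.0, 0.0, -1.0]]
contact_force: [-0.2, 0.4, 0.1]
grip_width: 0.0851
grip_force: 0.0
```

drive_tool(
  series=[
    [[0,0.0015,0],0],
    [[0,0.0015,0],0],
    [[0,0.0015,0],0],
    [[0,0.0015,0],0],
    [[0,0.0015,0],0],
  ],
)

```text
time_s: 43.6
tcp_pos: [0.6634, -0.0915, 0.1654]
ee_rot: [[-0.985, -0.173, -0.0], [-0.173, 0.985, 0.0], [-0.0, 0.0, -1.0]]
contact_force: [-0.3, 0.0, -0.2]
grip_width: 0.0855
grip_force: 0.0
```

drive_tool(
  series=[
    [[0,0.0015,0],0],
    [[0,0.0015,0],0],
    [[0,0.0015,0],0],
    [[0,0.0015,0],0],
    [[0,0.0015,0],0],
  ],
)

```text
time_s: 44.1
tcp_pos: [0.6622, -0.0841, 0.1654]
ee_rot: [[-0.985, -0.173, 0.0], [-0.173, 0.985, 0.0], [-0.0, 0.0, -1.0]]
contact_force: [1.1, -0.9, 0.4]
grip_width: 0.0853
grip_force: 0.0
```

drive_tool(
  series=[
    [[0,0.003,0],0],
    [[0,0.003,0],0],
    [[0,0.003,0],0],
    [[0,0.004,0],0],
    [[0,0.004,0],0],
  ],
)

```text
time_s: 44.6
tcp_pos: [0.6591, -0.0671, 0.1654]
ee_rot: [[-0.985, -0.173, 0.0], [-0.173, 0.985, 0.0], [-0.0, 0.0, -1.0]]
contact_force: [-0.2, -0.1, 0.5]
grip_width: 0.085
grip_force: 0.0
```

drive_tool(
  series=[
    [[0,0.006,0],0],
    [[0,0.01,0],0],
    [[0,0.02,0],0],
    [[0,0.02,0],0],
    [[0,0.02,0],0],
  ],
)

```text
time_s: 45.1
tcp_pos: [0.6456, 0.0096, 0.1655]
ee_rot: [[-0.985, -0.174, -0.0], [-0.174, 0.985, 0.0], [-0.0, 0.0, -1.0]]
contact_force: [0.0, 0.2, -0.3]
grip_width: 0.0851
grip_force: 0.0
```

```bash
python3 - <<'E'
from h import *
swing(10);print(models.search_frame("side","hook_tip")[:1]);swing(10)
im=camera("side");cv2.imwrite("pics/s12.png",im)
cv2.imwrite("pics/t12.png",camera("top"));cv2.imwrite("pics/w12.png",camera("wrist"))
s=r.state();print(s["tcp_pos"],s["contact_force"])
E
```

```text
diffs [0.0, 1.57, 2.03, 2.24, 2.06, 1.8, 0.99, 1.34, 2.12, 2.73] 45.6
[{'uv': [387.6, 222.3], 'score': 0.94}]
diffs [0.0, 0.64, 0.92, 1.44, 2.11, 2.66, 3.53, 4.04, 4.21, 4.35] 46.15
[0.6460589  0.00742389 0.16539206] [0.40328661 0.20324164 0.5320342 ]
```

```bash
python3 - <<'E'
from h import *
# plate mask: background static -> use edges via phaseCorrelate on lower half of the plate
I=[];T=[]
for _ in range(10):
    T.append(r.state()["time_s"]);I.append(camera("side"))
tm=I[0][212:246,377:394]
out=[]
for im in I:
    R=cv2.matchTemplate(cv2.resize(im[200:260,365:408],None,fx=8,fy=8,interpolation=cv2.INTER_CUBIC),cv2.resize(tm,None,fx=8,fy=8,interpolation=cv2.INTER_CUBIC),cv2.TM_CCOEFF_NORMED)
    _,m,_,l=cv2.minMaxLoc(R);out.append(((l[0]/8-12),(l[1]/8-12),round(m,2)))
print(T[0],out)
cs=get_calibration("side");a=proj(cs,[.679,-.188,.179]);b=proj(cs,[.679-.0031,-.188+.0178,.180]);print("px per 0.1rad",b-a)
cv2.imwrite("pics/s13.png",I[-1])
E
```

```text
46.3 [(0.0, 0.0, 1.0), (0.0, 0.0, 1.0), (-0.125, -0.125, 0.99), (-0.25, -0.125, 0.99), (-0.25, -0.125, 0.99), (-0.125, -0.125, 0.99), (-0.125, -0.125, 0.99), (-0.125, 0.0, 0.99), (0.0, 0.0, 1.0), (0.0, 0.0, 1.0)]
px per 0.1rad [-2.74345472 -3.25659519]
```

Residual swing is well under 0.01 rad. With the hook at rest, I'll use the last view to locate it exactly.

```bash
python3 -c "
import cv2,numpy as np
t=cv2.imread('pics/t12.png')[125:171,340:386];s=cv2.imread('pics/s13.png')[195:255,360:405]
a=cv2.resize(t,(390,390),interpolation=cv2.INTER_CUBIC);b=cv2.resize(s,(405,540),interpolation=cv2.INTER_CUBIC)
c=np.zeros((540,795,3),np.uint8);c[:390,:390]=a;c[:,390:]=b;cv2.imwrite('pics/comp3.png',c)"
```

```text
(no output)
```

View pics/comp3.png

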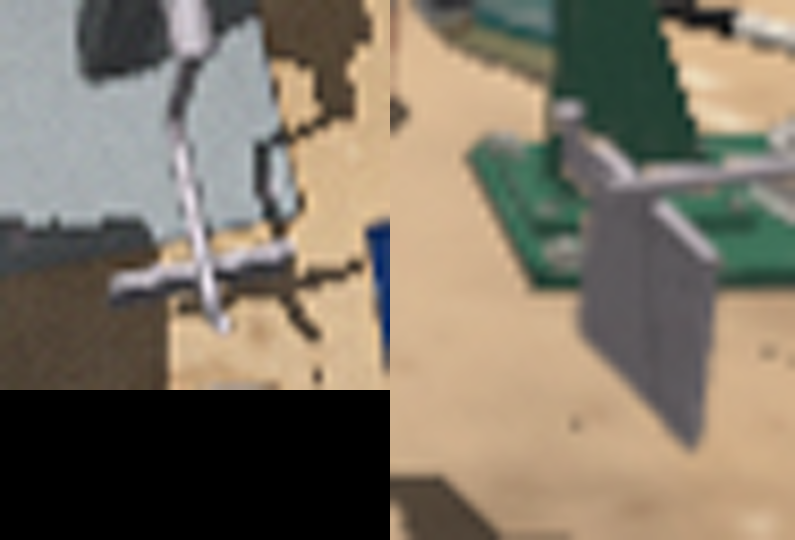

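Top crop: hook tip at (222,327), plate edge from (115,288) to (290,250). Side crop: tip at (568,105), plate's near corners at (718,262) and (697,450).

```bash
python3 - <<'E'
from h import *
from scipy.optimize import least_squares
ct,cs=get_calibration("top"),get_calibration("side")
T=lambda x,y:np.array([340+x/8.478-.44,125+y/8.478-.44]);S=lambda x,y:np.array([360+(x-390)/9-.44,195+y/9-.44])
obs=[(ct,T(222,325),(-.018,0,.020)),(cs,S(568,103),(-.018,0,.022)),
 (ct,T(113,288),(.013,.04,-.012)),(ct,T(292,250),(.013,-.04,-.012)),
 (cs,S(718,262),(.013,-.04,-.012)),(cs,S(697,450),(.013,-.04,-.078)),(cs,S(583,330),(.010,.04,-.078))]
def f(p):
    c,s=np.cos(p[2]),np.sin(p[2]);o=[]
    for cal,uv,q in obs:
        X=[p[0]+c*q[0]-s*q[1],p[1]+s*q[0]+c*q[1],.224+q[2]];o.append(proj(cal,X)-uv)
    return np.ravel(o)
r_=least_squares(f,[.669,-.19,.17]);print(r_.x,np.degrees(r_.x[2]),r_.fun.reshape(-1,2).round(1))
import glob
print(r.state()["time_s"])
E
```

```text
[ 0.67308409 -0.19079432  0.16557442] 9.486715202161433 [[ 0.2 -0.5]
 [ 0.2  0.2]
 [-0.2 -1.1]
 [ 0.4 -0.8]
 [-0.4 -0.6]
 [-0.5  0.5]
 [-1.   0.2]]
46.8
```

drive_tool(
  series=[
    [[0,0,-0.008],8.55],
    [[0,0,-0.008],8.55],
    [[0,0,-0.008],8.55],
    [[0,0,-0.008],8.55],
    [[0,0,-0.008],8.55],
  ],
)

```text
time_s: 47.3
tcp_pos: [0.6461, 0.0074, 0.2057]
ee_rot: [[-0.837, 0.547, 0.0], [0.547, 0.837, 0.0], [-0.0, 0.0, -1.0]]
contact_force: [-0.5, -0.4, -0.2]
grip_width: 0.0849
grip_force: 0.0
```

drive_tool(
  series=[
    [[0,0,0],8.55],
    [[0,0,0],8.55],
    [[0,0,0],8.55],
    [[0,0,0],8.55],
    [[0,0,0],8.55],
  ],
)

```text
time_s: 47.8
tcp_pos: [0.6461, 0.0074, 0.2054]
ee_rot: [[-0.244, 0.97, 0.0], [0.97, 0.244, 0.0], [0.0, 0.0, -1.0]]
contact_force: [-0.2, 0.0, -0.2]
grip_width: 0.085
grip_force: 0.0
```

drive_tool(
  series=[
    [[0,0,0],8.5],
    [[0,0,0],0],
    [[0,0,0],0],
    [[0,0,0],0],
  ],
)

```text
time_s: 48.2
tcp_pos: [0.6461, 0.0074, 0.2054]
ee_rot: [[-0.107, 0.994, 0.0], [0.994, 0.107, 0.0], [0.0, 0.0, -1.0]]
contact_force: [0.6, -0.2, -0.1]
grip_width: 0.0849
grip_force: 0.0
```

```bash
python3 - <<'E'
from h import *
s=r.state();print(s["tcp_pos"],s["joints"].round(1));go(.464,.1566,.2)
E
```

```text
[0.64608095 0.00738716 0.20540005] [ -5.2  29.7  85.9   0.   64.3 -11.4]
shift [ 0.1679 -0.165   0.0054] yaw_y 6.16 tilt [ 1.e-04  1.e-04 -1.e+00] t 48.2
```

drive_tool(
  series=[
    [[0.028,-0.0275,0],0],
    [[0.028,-0.0275,0],0],
    [[0.028,-0.0275,0],0],
    [[0.028,-0.0275,0],0],
    [[0.028,-0.0275,0],0],
  ],
  gripper=0.05,
)

```text
time_s: 48.7
tcp_pos: [0.4935, 0.1331, 0.2055]
ee_rot: [[-0.106, 0.994, 0.0], [0.994, 0.106, 0.0], [0.0, 0.0, -1.0]]
contact_force: [1.2, -0.8, -0.6]
grip_width: 0.05
grip_force: 0.0
```

drive_tool(
  series=[
    [[0.028,-0.0275,0],0],
    [[0,0,0],0],
    [[0,0,0],0],
    [[0,0,0],0],
    [[0,0,0],0],
  ],
)

```text
time_s: 49.2
tcp_pos: [0.4653, 0.1567, 0.2053]
ee_rot: [[-0.104, 0.995, 0.0], [0.995, 0.104, 0.0], [0.0, 0.0, -1.0]]
contact_force: [-1.1, 0.5, 0.0]
grip_width: 0.0504
grip_force: 0.0
```

```bash
python3 - <<'E'
from h import *
im=camera("wrist");cal=get_calibration("wrist");cv2.imwrite("pics/w14.png",im)
s=r.state();print(s["tcp_pos"],s["grip_width"])
hsv=cv2.cvtColor(im,cv2.COLOR_BGR2HSV)
m=cv2.inRange(hsv,(5,110,150),(18,255,255))
n,l,st,c=cv2.connectedComponentsWithStats(m)
for i in range(1,n):
    if st[i][4]>150: print(st[i],c[i].round(1),onz(cal,c[i],.108).round(4))
print("expected",proj(cal,[.464,.1566,.108]).round(1),models.search_frame("wrist","caddy_grip")[:2])
go(.464,.1566,.069)
E
```

```text
[0.46514678 0.15675553 0.20521415] 0.05001847994230161
[ 68   0 106  58 632] [116.2  33. ] [0.2904 0.2681 0.108 ]
[ 398  155   68   65 1379] [425.6 183.5] [0.5637 0.1705 0.108 ]
[311 174  11  27 268] [316.2 186.8] [0.463  0.1569 0.108 ]
expected [317.2 187.1] [{'uv': [366.6, 157.8], 'score': 0.81}]
shift [-1.000e-04 -1.000e-03  1.362e-01] yaw_y 5.93 tilt [-2.e-04  0.e+00 -1.e+00] t 49.3
```

The post top is confirmed at (0.463, 0.157). Descending and gripping.

drive_tool(
  series=[
    [[0,-0.0015,0.03],0],
    [[0,0,0.03],0],
    [[0,0,0.03],0],
    [[0,0,0.03],0],
    [[0,0,0.012],0],
  ],
)

```text
time_s: 49.8
tcp_pos: [0.4623, 0.1566, 0.0709]
ee_rot: [[-0.103, 0.995, -0.003], [0.995, 0.103, -0.001], [-0.0, -0.003, -1.0]]
contact_force: [0.2, 0.1, -0.4]
grip_width: 0.0498
grip_force: 0.0
```

drive_tool(
  series=[
    [[0,0,0.004],0],
    [[0,0,0],0],
    [[0,0,0],0],
  ],
)

```text
time_s: 50.1
tcp_pos: [0.4635, 0.1571, 0.07]
ee_rot: [[-0.104, 0.995, 0.001], [0.995, 0.104, 0.0], [0.0, 0.001, -1.0]]
contact_force: [-0.1, 0.3, 0.9]
grip_width: 0.0499
grip_force: 0.0
```

drive_tool(
  series=[
    [[0,0,0],0],
    [[0,0,0],0],
    [[0,0,0],0],
    [[0,0,0],0],
    [[0,0,0],0],
  ],
  gripper=0,
  newtons=100,
)

```text
time_s: 50.6
tcp_pos: [0.4639, 0.1573, 0.0703]
ee_rot: [[-0.104, 0.995, 0.003], [0.995, 0.104, 0.0], [0.0, 0.003, -1.0]]
contact_force: [1.1, 0.1, 6.5]
grip_width: 0.0088
grip_force: 98.6
```

drive_tool(
  series=[
    [[0,0,0],0],
    [[0,0,0],0],
  ],
)

```text
time_s: 50.8
tcp_pos: [0.4639, 0.1573, 0.0703]
ee_rot: [[-0.104, 0.995, 0.003], [0.995, 0.104, 0.0], [0.0, 0.003, -1.0]]
contact_force: [1.1, -0.0, 7.1]
grip_width: 0.0089
grip_force: 98.6
```

drive_tool(
  series=[
    [[0,0,-0.003],0],
    [[0,0,-0.008],0],
    [[0,0,-0.013],0],
    [[0,0,-0.016],0],
    [[0,0,-0.018],0],
  ],
)

```text
time_s: 51.3
tcp_pos: [0.4622, 0.1571, 0.1279]
ee_rot: [[-0.104, 0.995, -0.002], [0.995, 0.104, -0.0], [-0.0, -0.002, -1.0]]
contact_force: [0.8, 1.1, -2.9]
grip_width: 0.0086
grip_force: 98.2
```

drive_tool(
  series=[
    [[0,0,-0.018],0],
    [[0,0,-0.018],0],
    [[0,0,-0.018],0],
    [[0,0,-0.018],0],
    [[0,0,-0.015],0],
  ],
)

```text
time_s: 51.8
tcp_pos: [0.4624, 0.1571, 0.2155]
ee_rot: [[-0.104, 0.995, -0.001], [0.995, 0.104, -0.0], [0.0, -0.001, -1.0]]
contact_force: [-0.5, -0.8, -4.9]
grip_width: 0.0083
grip_force: 98.1
```

drive_tool(
  series=[
    [[0,0,-0.01],0],
    [[0,0,-0.005],0],
    [[0,0,0],0],
    [[0,0,0],0],
    [[0,0,0],0],
  ],
)

```text
time_s: 52.3
tcp_pos: [0.4627, 0.1571, 0.2287]
ee_rot: [[-0.104, 0.995, -0.001], [0.995, 0.104, -0.0], [-0.0, -0.001, -1.0]]
contact_force: [-0.9, 0.4, -3.8]
grip_width: 0.0087
grip_force: 98.1
```

```bash
python3 - <<'E'
from h import *
im=camera("wrist");cal=get_calibration("wrist");cv2.imwrite("pics/w15.png",im)
s=r.state();P=s["tcp_pos"];R=s["ee_rot"];print(P,s["grip_width"],s["contact_force"],s["moment"],R[:,1].round(4))
def blob(lo,hi,mn):
    n,l,st,c=cv2.connectedComponentsWithStats(cv2.inRange(cv2.cvtColor(im,cv2.COLOR_BGR2HSV),lo,hi))
    return [(st[i].tolist(),c[i].round(1).tolist()) for i in range(1,n) if st[i][4]>mn]
print(blob((3,110,60),(18,255,255),800))
L=P[2]-.07
f=np.array([R[0,1],R[1,1],0])
for n,d,z in(("seat rim",.1,.116),("bar",.162,.129)): print(n,proj(cal,P*[1,1,0]+f*d+[0,0,z+L]).round(1))
print([ (n,models.search_frame("wrist",n)[:1]) for n in ("caddy_bar","clay_0")])
side=camera("side");cv2.imwrite("pics/s15.png",side);print("side pots",[p[:2] for p in pots(side,get_calibration("side"))])
cs=get_calibration("side");print(proj(cs,P*[1,1,0]+f*.1+[0,0,.08+L]),proj(cs,P*[1,1,0]+f*.162+[0,0,.125+L]))
print(models.search_frame("side","caddy_bar")[:1])
go(.4525,-.227,.235)
E
```

```text
[0.46275665 0.15712851 0.22878058] 0.008368302027225591 [-0.77997939  0.74565629 -3.47139756] [-0.04056451  0.32838332  0.02149268] [ 0.9946  0.104  -0.0012]
[([90, 0, 128, 70, 2957], [177.7, 39.4]), ([413, 172, 180, 148, 18052], [503.4, 244.6]), ([307, 185, 22, 102, 1800], [317.1, 236.1])]
seat rim [527.6 271.3]
bar [689.1 287.7]
[('caddy_bar', [{'uv': [385.5, 183.2], 'score': 0.85}]), ('clay_0', [{'uv': [458.7, 212.6], 'score': 0.78}])]
side pots [([350.9, 201.8], [16.5, 10.6]), ([249.0, 206.5], [28.0, 23.0]), ([489.0, 193.3], [12.6, 11.8]), ([448.9, 190.6], [8.6, 14.7]), ([299.3, 173.9], [4.0, 28.1]), ([328.5, 169.0], [16.3, 28.2]), ([482.8, 94.8], [8.3, 15.5]), ([496.0, 86.4], [8.2, 12.0]), ([365.9, 42.5], [4.3, 85.3])]
[327.58099616 166.01726713] [345.24662938 152.96936473]
[{'uv': [321.8, 189.0], 'score': 0.86}]
shift [-0.381  -0.0503 -0.0059] yaw_y 5.97 tilt [-5.e-04 -0.e+00 -1.e+00] t 52.55
```

drive_tool(
  series=[
    [[-0.012,-0.0039,0],0],
    [[-0.024,-0.0039,0],0],
    [[-0.034,-0.0039,0],0],
    [[-0.038,-0.0039,0],0],
    [[-0.038,-0.0039,0],0],
  ],
)

```text
time_s: 53.05
tcp_pos: [0.4582, 0.0081, 0.2295]
ee_rot: [[-0.105, 0.995, 0.0], [0.995, 0.105, -0.0], [-0.0, 0.0, -1.0]]
contact_force: [1.6, 0.0, -4.0]
grip_width: 0.0082
grip_force: 98.2
```

drive_tool(
  series=[
    [[-0.038,-0.0039,0],0],
    [[-0.038,-0.0039,0],0],
    [[-0.038,-0.0039,0],0],
    [[-0.038,-0.0039,0],0],
    [[-0.034,-0.0039,0],0],
  ],
)

```text
time_s: 53.55
tcp_pos: [0.458, -0.1795, 0.2295]
ee_rot: [[-0.103, 0.995, 0.0], [0.995, 0.103, -0.0], [-0.0, 0.0, -1.0]]
contact_force: [1.5, -0.0, -3.4]
grip_width: 0.0087
grip_force: 98.2
```

drive_tool(
  series=[
    [[-0.024,-0.0039,0],0],
    [[-0.014,-0.0039,0],0],
    [[-0.011,-0.0039,0],0],
    [[0,0,0],-1.0],
    [[0,0,0],-1.5],
  ],
)

```text
time_s: 54.05
tcp_pos: [0.452, -0.2264, 0.2294]
ee_rot: [[-0.149, 0.989, -0.0], [0.989, 0.149, 0.0], [0.0, 0.0, -1.0]]
contact_force: [0.5, -0.1, -3.9]
grip_width: 0.0088
grip_force: 98.2
```

drive_tool(
  series=[
    [[0,0,0],-1.0],
    [[0,0,0],0],
    [[0,0,0],0],
    [[0,0,0],0],
    [[0,0,0],0],
  ],
)

```text
time_s: 54.55
tcp_pos: [0.4523, -0.2269, 0.2294]
ee_rot: [[-0.165, 0.986, 0.0], [0.986, 0.165, 0.0], [0.0, 0.0, -1.0]]
contact_force: [0.1, 0.1, -3.9]
grip_width: 0.0086
grip_force: 98.2
```

```bash
python3 - <<'E'
from h import *
s=r.state();P=s["tcp_pos"];R=s["ee_rot"];print(P,s["contact_force"],s["grip_width"])
swing(8)
side=camera("side");cv2.imwrite("pics/s16.png",side);top=camera("top");cv2.imwrite("pics/t16.png",top)
cs,ct=get_calibration("side"),get_calibration("top");f=np.array([R[0,1],R[1,1],0]);g=np.array([-f[1],f[0],0])
L=P[2]-.0703;B=P*[1,1,0]+f*.162+[0,0,.125+L];print("bar pred",B.round(4),proj(cs,B).round(1),proj(ct,B).round(1),[proj(ct,B+g*k).round(1) for k in(-.03,.03)])
print([p for p in pots(top,ct)][:4]); Sx=P*[1,1,0]+f*.1+[0,0,.112+L];print("stack rim pred top",proj(ct,Sx).round(1),proj(cs,P*[1,1,0]+f*.1+[0,0,.072+L]).round(1),[p[:2] for p in pots(side,cs)])
go(.6715-.162*np.cos(np.radians(9.5)),-.1905-.162*np.sin(np.radians(9.5)),.169)
E
```

```text
[ 0.45227023 -0.2268747   0.22937292] [ 0.06721422  0.12758948 -3.86145325] 0.008629915023348592
diffs [0.0, 1.54, 2.43, 3.08, 3.58, 3.87, 4.0, 4.0] 54.95
bar pred [ 0.6121 -0.2002  0.2841] [365.  194.3] [369.1 173.1] [array([377.6, 171.5]), array([360.6, 174.8])]
[([243.5, 270.0], [26.0, 15.0], [0.2736, 0.2793, 0.045], 0.391), ([370.7, 190.2], [16.1, 19.6], [0.5735, -0.2262, 0.045], 0.617), ([218.9, 13.5], [14.1, 14.1], [1.3105, 0.368, 0.045], 1.361)]
stack rim pred top [372.3 191. ] [341.5 215. ] [([304.0, 224.5], [5.6, 39.1]), ([344.1, 215.8], [26.3, 39.4]), ([249.0, 206.5], [28.0, 23.0]), ([489.0, 193.3], [12.6, 11.8]), ([450.1, 192.1], [11.0, 10.5]), ([488.6, 90.9], [8.3, 29.4]), ([365.9, 42.5], [4.4, 85.3])]
shift [-0.0001  0.0603  0.0604] yaw_y 9.47 tilt [ 1.e-04  1.e-04 -1.e+00] t 55.05
```

```bash
python3 - <<'E'
from h import *
g=cv2.cvtColor(cv2.imread("pics/t16.png"),cv2.COLOR_BGR2GRAY).astype(int);h=cv2.cvtColor(cv2.imread("pics/t12.png"),cv2.COLOR_BGR2GRAY).astype(int)
print("top now rows168-178 cols358-380");print(g[167:179,358:381]);
E
```

```text
top now rows168-178 cols358-380
[[171 179 180 174 179 178 169 168 173 179 182 182 178 182 182 181 182 180
  174 172 172 181 186]
 [166 163 162 166 162 157 161 158 157 167 176 182 175 180 180 178 183 182
  174 135 183 183 181]
 [170 158 152 154 157 161 164 161 161 160 163 164 171 176 174 176 184 187
  175  75 189 182 181]
 [168 165 161 164 163 158 161 155 153 153 153 149 144 132 128 178 185 181
  148 104 173 185 178]
 [173 172 175 161 157 150 151 145 142 138 150 143 132 104  94 141 158 167
  159 166 183 170 183]
 [175 172 161 148 145 150 143 144 132 137 145 149 163 159 172 172 173 180
  180 183 156 145 137]
 [165 159 153 136 134 143 176 163 159 180 177 179 184 182 187 180 145 134
  114 124  75  97  63]
 [150 143 162 163 173 181 202 183 174 187 173 155 130 131 114 106  57  59
   63  61  49  73 150]
 [145 134 146 181 189 179 169 166 174 179 155  84  60  75  80  72  69  83
   72  40  44  79 141]
 [148 107 102 132 181 137 110 121 145 139 131  75  78  79  95  89  87  79
   55  63  67  64  61]
 [123  85  70  60 125  87  64  64  91  86  79  84  84  84  81  83  82  72
   69  86  84  53  68]
 [ 84  81  63  38  23  25  60  64  84  84  83  82  86  82  83  79  82  80
   84  87  82  47  63]]
```

The bar lies where I predicted in the top image, so I'll advance over the tip slowly.

drive_tool(
  series=[
    [[0,0.004,0],0],
    [[0,0.008,0],0],
    [[0,0.01,0],0],
    [[0,0.01,0],0],
    [[0,0.01,0],0],
  ],
)

```text
time_s: 55.55
tcp_pos: [0.4947, -0.2199, 0.2292]
ee_rot: [[-0.165, 0.986, -0.0], [0.986, 0.165, 0.0], [0.0, -0.0, -1.0]]
contact_force: [0.1, -0.8, -4.0]
grip_width: 0.0089
grip_force: 98.2
```

drive_tool(
  series=[
    [[0,0.01,0],0],
    [[0,0.006,0],0],
    [[0,0.002,0],0],
    [[0,0,0],0],
    [[0,0,0],0],
  ],
)

```text
time_s: 56.05
tcp_pos: [0.5111, -0.2172, 0.2293]
ee_rot: [[-0.164, 0.986, -0.0], [0.986, 0.164, 0.0], [0.0, -0.0, -1.0]]
contact_force: [-0.6, -0.2, -5.0]
grip_width: 0.0087
grip_force: 98.2
```

drive_tool(
  series=[
    [[0,0,0.005],0],
    [[0,0,0.008],0],
    [[0,0,0.008],0],
    [[0,0,0.003],0],
    [[0,0,0],0],
  ],
)

```text
time_s: 56.55
tcp_pos: [0.5111, -0.2171, 0.2046]
ee_rot: [[-0.164, 0.986, -0.001], [0.986, 0.164, 0.001], [0.001, -0.001, -1.0]]
contact_force: [0.1, -0.6, -3.7]
grip_width: 0.0086
grip_force: 98.2
```

```bash
python3 - <<'E'
from h import *
s=r.state();P=s["tcp_pos"];print(P,s["contact_force"])
go(.6715-.162*np.cos(np.radians(9.5)),-.1905-.162*np.sin(np.radians(9.5)),.169)
g=cv2.cvtColor(camera("top"),cv2.COLOR_BGR2GRAY).astype(int);ct=get_calibration("top")
f=np.array([np.cos(np.radians(9.5)),np.sin(np.radians(9.5)),0]);B=P*[1,1,0]+f*.162+[0,0,.125+P[2]-.0703]
print("bar pred",B,proj(ct,B),"tip pred",proj(ct,np.array([.6715,-.1905,.246])-f*.018));print(g[154:170,352:378])
E
```

```text
[ 0.5111086  -0.21705445  0.20461087] [ 0.0505259  -0.59608625 -3.66900072]
shift [-0.0003  0.0006  0.0356] yaw_y 9.47 tilt [-1.1e-03  7.0e-04 -1.0e+00] t 56.55
bar pred [ 0.67088687 -0.19031674  0.25931087] [365.15603636 157.42683149] tip pred [365.89949848 162.79262049]
[[120 111 108 142 149 144 138 151 161 157 216 158 180 154 166 178 201 182
  169 158 181 141 187 184 181 182]
 [133 133 134 163 179 180 179 182 168 158 184 160 135 173 179 189 167 137
  139 144 165 154 185 186 186 188]
 [174 177 177 163 158 171 192 184 184 171 151 182  58 144 154 203 151 150
  153 163 181 184 179 164 136 140]
 [171 189 186 185 179 189 169 133 151 167 165 193 138 157 169 205 173 182
  187 154 144 139 124 107  63  64]
 [153 178 145 151 154 193 165 148 168 182 183 177 181 184 181 145 127 119
  122  75  77  59  62  71  67  72]
 [100 110  68  58 109 205 177 178 185 175 133 116 122 116 110  61  56  57
   59  72  78  58  63  70  73  73]
 [ 53  50  57  75 104 155 145 175 112 109  61 119 107  62  70  61  88  67
   75  88  73  37  48  72  85 152]
 [ 95 121 146 125  77  86 155 133  64  67  74 127 131  77  70  4
[... 217 characters left out ...]
76  24  33
   45  58  86  86  84  55  74  74]
 [ 84  95  93  86  59  36  64  67  91  83  75  80  92 131  97  84  61  52
   26  70  87  85  81  67  77  73]
 [ 80  82  74  79  46  69  88  86  84  83  80  85  79  73  74  68  89  79
   67  84  86  84  86  85  70  71]
 [ 79  84  78  78  70  83  82  80  85  85  81  83  67  99 119 114 131 132
  110  89  61  58  64  89  70  68]
 [ 83  85  86  83  86  84  86  84  84  77  82 101 102 101  96 109 116 124
   96 102 122  67  32  64  59  69]
 [ 96  84  88  87  88  84  86  82  84  85 108 112 100  81  53  67  71  71
   72  91 126 115  70  32  46  72]
 [115  81  86  87  84  84  86  85  86 108 110  80  58  58  65  69  68  73
   73  75  78 109 106  66  43  75]]
```

The tip shows at (365,163), centred on and in front of the bar as planned. Lowering to the saddle.

drive_tool(
  series=[
    [[0,0.0006,0.006],0],
    [[0,0,0.008],0],
    [[0,0,0.008],0],
    [[0,0,0.005],0],
    [[0,0,0],0],
  ],
)

```text
time_s: 57.1
tcp_pos: [0.5116, -0.2169, 0.1774]
ee_rot: [[-0.165, 0.986, -0.001], [0.986, 0.165, 0.001], [0.001, -0.001, -1.0]]
contact_force: [-0.7, -0.6, -4.3]
grip_width: 0.0084
grip_force: 98.2
```

drive_tool(
  series=[
    [[0,0,0.002],0],
    [[0,0,0.002],0],
    [[0,0,0.001],0],
    [[0,0,0],0],
    [[0,0,0],0],
  ],
)

```text
time_s: 57.6
tcp_pos: [0.5121, -0.2171, 0.1735]
ee_rot: [[-0.165, 0.986, 0.0], [0.986, 0.165, -0.0], [-0.0, 0.0, -1.0]]
contact_force: [-0.1, -0.2, -3.9]
grip_width: 0.0086
grip_force: 98.2
```

drive_tool(
  series=[
    [[0,0,0.001],0],
    [[0,0,0.001],0],
    [[0,0,0.001],0],
    [[0,0,0],0],
    [[0,0,0],0],
  ],
)

```text
time_s: 58.1
tcp_pos: [0.5121, -0.2171, 0.1705]
ee_rot: [[-0.165, 0.986, 0.0], [0.986, 0.165, -0.0], [-0.0, 0.0, -1.0]]
contact_force: [0.8, -0.1, -2.6]
grip_width: 0.0085
grip_force: 98.4
```

drive_tool(
  series=[
    [[0,0,0.001],0],
    [[0,0,0.001],0],
    [[0,0,0],0],
    [[0,0,0],0],
    [[0,0,0],0],
  ],
)

```text
time_s: 58.6
tcp_pos: [0.512, -0.2171, 0.1684]
ee_rot: [[-0.165, 0.986, 0.0], [0.986, 0.165, 0.0], [-0.0, 0.0, -1.0]]
contact_force: [0.1, -0.2, -2.0]
grip_width: 0.0086
grip_force: 98.5
```

Load is transferring at the saddle height. Softening the grip and settling further.

drive_tool(
  series=[
    [[0,0,0.001],0],
    [[0,0,0.001],0],
    [[0,0,0.001],0],
    [[0,0,0.001],0],
    [[0,0,0],0],
  ],
  newtons=25,
)

```text
time_s: 59.1
tcp_pos: [0.5124, -0.2171, 0.1645]
ee_rot: [[-0.164, 0.986, 0.001], [0.986, 0.164, -0.0], [-0.0, 0.001, -1.0]]
contact_force: [5.1, 0.4, 1.4]
grip_width: 0.0084
grip_force: 98.8
```

drive_tool(
  series=[
    [[0,0,0.001],0],
    [[0,0,0.001],0],
    [[0,0,0.001],0],
    [[0,0,0.001],0],
    [[0,0,0],0],
  ],
)

```text
time_s: 59.6
tcp_pos: [0.513, -0.2172, 0.1608]
ee_rot: [[-0.164, 0.986, 0.003], [0.986, 0.164, -0.001], [-0.001, 0.002, -1.0]]
contact_force: [5.6, 1.0, 3.2]
grip_width: 0.0088
grip_force: 99.3
```

```bash
python3 - <<'E'
from h import *
s=r.state();print(s["tcp_pos"],s["contact_force"],s["moment"],s["grip_force"],s["grip_width"])
im=camera("side");cs=get_calibration("side");P=s["tcp_pos"]
f=np.array([np.cos(np.radians(9.5)),np.sin(np.radians(9.5)),0])
print([p[:2] for p in pots(im,cs)][:3],"expect stack",proj(cs,np.array([.6715,-.1905,0])-f*.062+[0,0,.171]))
E
```

```text
[ 0.51295601 -0.21724549  0.16081817] [5.60464936 1.02020024 3.17985183] [ 0.30411528 -1.64657933 -0.02057304] 99.31947251781821 0.00876592816548755
[([327.5, 245.0], [5.0, 36.0]), ([364.5, 234.0], [38.0, 23.0]), ([354.0, 203.0], [8.2, 13.3])] expect stack [361.62734827 232.94276335]
```

drive_tool(
  series=[
    [[0,0,0],0],
    [[0,0,0],0],
    [[0,0,0],0],
    [[0,0,0],0],
    [[0,0,0],0],
  ],
  gripper=0.04,
  newtons=25,
)

```text
time_s: 60.15
tcp_pos: [0.5118, -0.217, 0.1603]
ee_rot: [[-0.165, 0.986, -0.0], [0.986, 0.165, 0.0], [0.0, -0.0, -1.0]]
contact_force: [0.2, -0.1, -0.6]
grip_width: 0.0404
grip_force: 0.0
```

drive_tool(
  series=[
    [[0,0,0],0],
    [[0,0,0],0],
    [[0,0,0],0],
    [[0,0,0],0],
    [[0,0,0],0],
  ],
)

```text
time_s: 60.65
tcp_pos: [0.512, -0.2171, 0.1604]
ee_rot: [[-0.165, 0.986, 0.0], [0.986, 0.165, 0.0], [0.0, 0.0, -1.0]]
contact_force: [0.6, 0.6, -1.1]
grip_width: 0.04
grip_force: 0.0
```

```bash
python3 - <<'E'
from h import *
s=r.state();print(s["tcp_pos"],s["contact_force"],s["grip_force"],s["grip_width"])
im=camera("side");cs=get_calibration("side");cv2.imwrite("pics/s18.png",im)
print([p[:2] for p in pots(im,cs)][:3])
w=camera("wrist");cal=get_calibration("wrist");cv2.imwrite("pics/w18.png",w)
n,l,st,c=cv2.connectedComponentsWithStats(cv2.inRange(cv2.cvtColor(w,cv2.COLOR_BGR2HSV),(3,110,60),(18,255,255)))
print([(st[i].tolist(),c[i].round(1).tolist()) for i in range(1,n) if st[i][4]>300], "finger centre",proj(cal,s["tcp_pos"]+[0,0,.03]))
E
```

```text
[ 0.51198147 -0.21706122  0.1603711 ] [ 0.56113626  0.61954942 -1.13525526] 0.0 0.04003613584999077
[([329.0, 248.0], [36.3, 5.3]), ([364.5, 234.5], [37.0, 23.0]), ([249.0, 206.5], [28.0, 23.0])]
[([428, 174, 212, 171, 19878], [521.5, 254.3]), ([311, 184, 28, 98, 2004], [324.9, 235.2])] finger centre [318.66058864 254.70327788]
```

The caddy hangs free between the open fingers. Withdrawing straight up.

drive_tool(
  series=[
    [[0,0,-0.005],0],
    [[0,0,-0.01],0],
    [[0,0,-0.015],0],
    [[0,0,-0.02],0],
    [[0,0,-0.02],0],
  ],
)

```text
time_s: 61.25
tcp_pos: [0.512, -0.2171, 0.2319]
ee_rot: [[-0.165, 0.986, 0.0], [0.986, 0.165, -0.0], [-0.0, 0.0, -1.0]]
contact_force: [0.2, -0.4, 0.3]
grip_width: 0.0399
grip_force: 0.0
```

drive_tool(
  series=[
    [[0,0,-0.03],0],
    [[0,0,-0.03],0],
    [[0,-0.02,-0.02],0],
    [[0,-0.02,0],0],
    [[0,0,0],0],
  ],
)

```text
time_s: 61.75
tcp_pos: [0.4712, -0.2238, 0.3121]
ee_rot: [[-0.164, 0.987, 0.002], [0.987, 0.164, -0.001], [-0.001, 0.001, -1.0]]
contact_force: [0.4, 0.3, 0.4]
grip_width: 0.0401
grip_force: 0.0
```

drive_tool(
  series=[
    [[0,0,0],0],
    [[0,0,0],0],
    [[0,0,0],0],
    [[0,0,0],0],
    [[0,0,0],0],
  ],
)

```text
time_s: 62.25
tcp_pos: [0.4727, -0.2236, 0.3101]
ee_rot: [[-0.165, 0.986, -0.0], [0.986, 0.165, 0.0], [0.0, -0.0, -1.0]]
contact_force: [-0.3, 0.6, 0.3]
grip_width: 0.0397
grip_force: 0.0
```

```bash
python3 - <<'E'
from h import *
I=[camera("side") for _ in range(8)];cs=get_calibration("side");cv2.imwrite("pics/s19.png",I[-1])
d=[round(float(np.abs(i[170:270,310:410].astype(int)-I[0][170:270,310:410]).mean()),2) for i in I];print("diffs",d)
for i in (I[0],I[4],I[7]): print([p[:2] for p in pots(i,cs)][:3])
t=camera("top");ct=get_calibration("top");cv2.imwrite("pics/t19.png",t);print(pots(t,ct))
f=np.array([np.cos(np.radians(9.5)),np.sin(np.radians(9.5)),0]);u=np.array([0,0,1.])
B=np.array([.6715,-.1905,.224])
for a in (0,.07):
    fa=f*np.cos(a)+u*np.sin(a);ua=u*np.cos(a)-f*np.sin(a)
    q=lambda x,z:B+fa*(x-.062)+ua*(z-.125)
    print(a,"stack side",proj(cs,q(0,.072)).round(1),"post side",proj(cs,q(-.1,.06)).round(1),"rim top",proj(ct,q(0,.112)).round(1))
s=r.state();print(s["time_s"],s["tcp_pos"])
for n in ("tape","tin_powder"):print(n,models.search_frame("side",n)[:1],models.search_frame("top",n)[:1])
E
```

```text
diffs [0.0, 0.68, 0.7, 0.71, 0.75, 0.76, 0.77, 0.79]
[([329.1, 247.9], [36.4, 5.3]), ([364.5, 234.5], [37.0, 23.0]), ([350.9, 201.8], [16.5, 10.6])]
[([329.1, 247.9], [36.4, 5.3]), ([364.5, 234.5], [37.0, 23.0]), ([350.9, 201.8], [16.5, 10.6])]
[([329.0, 247.9], [36.4, 5.3]), ([364.5, 234.5], [37.0, 23.0]), ([350.9, 201.8], [16.5, 10.6])]
[([242.5, 270.0], [26.0, 17.0], [0.2737, 0.2832, 0.045], 0.394), ([366.5, 175.5], [17.0, 17.0], [0.6321, -0.2114, 0.045], 0.667), ([220.0, 14.5], [16.3, 13.4], [1.3061, 0.3635, 0.045], 1.356)]
0 stack side [361.6 232.9] post side [326.  241.1] rim top [367.5 176.1]
0.07 stack side [362.9 234.2] post side [327.7 244.6] rim top [367.3 175.9]
62.7 [ 0.47250973 -0.22365564  0.31035766]
tape [{'uv': [362.0, 284.1], 'score': 0.82}] []
tin_powder [{'uv': [348.3, 202.2], 'score': 0.57}] [{'uv': [361.6, 152.6], 'score': 0.66}]
```

The caddy hangs motionless where the model predicts (stack seen at (364.5,234.5), predicted (363,234)), with nothing touching it. Handing in.

```bash
python3 -c "
from h import *
print(job.close_job())"
```

```text
the job is handed in; nothing more can be done
None
```

All four clay pots are nested on the caddy, the hook was brought to rest (on the second try), and the loaded caddy hangs still in the hook, released; the job was handed in at about 63 s, with no verdict returned.

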